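# Park the castor caddy against its bay stop by feel

## Robot

A 7-joint arm with a two-finger parallel gripper is mounted at the origin on the work surface. World frame = base frame: x ahead of the robot, y to its left, z up, the work surface at z = 0. Lengths are in m, angles in rad, forces in N, time in s.
With the tool pointing down it reaches from about 0.425 to 0.925 m from the base axis. Payload 6.8 kg.
Tool frame: the origin (TCP) lies on the front face of the gripper's body, between the roots of the fingers; the fingertips stand 73 mm ahead of it and the grasp point (between the pads) lies 54 mm ahead of it (tcp_to_tips is the distance from the TCP to the fingertips, in m); z points along the fingers, x is the direction in which the jaws open and shut, and the axes are right-handed (so a half turn about z gives the same grasp; the last joint's range is limited). The gripper opens to 85 mm and grips with 20 to 120 N. Pads are 22 mm wide; open, the fingers measure 114 mm over their backs; the gripper's body (76 mm by 85 mm) begins 54 mm behind the grasp point. The pads swing forward as they close: fully open they stand 13 mm farther back than shut.
Start: joints at [-1.34, 0.477, 0.022, 1.555, -0.011, 1.109, -0.083], TCP at [0.224, 0.637, 0.304] pointing down, gripper open.
Joint ranges: [-2.96, 2.96], [-0.34, 2.1], [-1.41, 1.46], [0.24, 2.44], [-1.37, 4.51], [0.17, 1.92], [-2.96, 2.96]. Speed limits (rad/s): [2.39, 2.39, 3.14, 3.14, 3.14, 3.14, 3.14].

## Interface

Orientations are given as a unit quaternion [w, x, y, z].
In Python, from station import get_obs, read_camera, hand_in, look_for, silhouettes, tcp_to_tips gives the robot as it stands. The module is installed in compiled form; this text tells all that it offers.
- The arm moves only by the tool apply_moves, never from a script. Its argument "moves" is a list of rows, each a list of 3 entries, a list of its own where there are three numbers: the shift along the tool's x, y, z in units of 25 mm (1.0 is 25 mm), then the turn, a rotation vector about the tool's x, y, z in units of 10 degrees (1.0 is 10 degrees), then the gripper's target within -1 to 1 (fully open at 1, half-way at 0, shut at -1). In form: [[[dx, dy, dz], [rx, ry, rz], jaw], ...]. A call has 1 to 20 rows; each row is the pose to reach, as a shift and turn from the pose commanded when the call began, along the tool's axes at that moment; what a row does not reach only later rows make up. A row lasts 1/8 s, in which the tool goes at most 62.5 mm and 10.7 degrees, less where a joint would pass 70% of its speed; a pose out of reach is approached as far as the arm can. A call with a gripper value outside its range is refused whole. The fingers move at their own pace and stop on an object; "force" is the grip in N (left out, the last holds). Time passes only in rows, so rows that repeat a pose let the fingers close. It gives the time, the measured TCP pose, the force and the opening at its end, in the units of the state.
- get_obs(): the state, without advancing time (a new reading comes with each control period).
- read_camera(name): name is "scene" or "top"; returns a dict with "color" (400x640x3 uint8, red, green, blue), "mtx" (3x3 intrinsics, pixels), "k1" (the pictures are not rectified: a ray, as slopes to the right and down, at radius r is drawn at 1 + k1 r^2 times it, then the intrinsics apply), "eye" and "rotation" of the camera in the world. Camera axes: x right, y up, looking along -z (the intrinsics and any distortion apply to the point x, -y, -z); pixel columns grow to the right and rows downward; lengths in m; the calibration is good to about 2 mm. A picture is of the moment at which its call begins. There is no depth.
- hand_in(): hands the job in, once; it reports no verdict.
Trained networks look in the newest picture that a camera, given by its name, has taken for a name from the list of things; names that differ only in an ending like _2 or _b are one class to them, and where a whole thing is asked for, a point or a joint stands for the part that bears it (a point fixed in the world has none). Each returns a list of dicts, best first, with "conf" (0 to 1); they miss things now and then, are a little off and sometimes report something else, mostly with a low value. They report only what shows in the picture. A call takes as long as a camera call. They do not tell look-alikes from the thing itself.
- look_for(camera, query): "pixel" ([row, column] in pixels, amid what is visible of it).
- silhouettes(camera, query): "mask" (400x640 bool, what is visible of it) and "pixel" ([row, column] in pixels, amid what is visible of it).
The state is a dict: "t": time; "q": joint angles; "joint_vel": joint speeds; "joint_torque": joint torques, N m; "eef_pos": TCP position; "tool_rot": TCP orientation; "contact_force": force on the tool from outside, world axes, zero at the start; "torque": the same for the moment, N m; "gripper_width": opening from 0.0 (shut) to 1.0 (fully open).
Only numpy, scipy, OpenCV 4.12 (cv2) and the standard library are available. Lean on these libraries where they do the work, as an engineer would, in place of code of your own. Each camera call takes 0.05 s, during which the arm holds its last target.

## Task

Take the green wheeled parts caddy by its push bar and roll it forward on its own wheels until both front swivel castors have swung round and trail straight behind their pivots, before its nose crosses the front yellow line of the bay. Then steer it into the bay, centred and square, feel for the rubber stop plate with its nose, press on it with a light steady push of 5 to 15 N for half a second (never over 22 N), and let go, leaving it there with the castors still trailing. Keep every wheel on the bench, keep the load on board and the tin upright, and leave the other things on the bench alone.

Things in the scene. Friction and masses are not known exactly. Their poses are not given: they have to be found in the camera images.
- caddy: Green parts caddy, 0.8 kg laden, on four 30 mm wheels, nose roughly to +y. Origin on the bench under mid-deck; x forward, y left, z up. Deck 180 x 120 mm, top at 52, rim at 76 mm. Rear wheels (55 mm behind origin, 45 either side) are fixed in direction; front wheels are free castors, pivots 55 mm ahead, 82 either side on outriggers, trail 14 mm. Rolls at under 2 N; drags if pulled sideways
- push_bar (a point): Centre of the black push bar behind the caddy: square bar 14 mm thick fore and aft, 16 mm high, 100 mm long across the caddy, on two thin posts 45 mm either side of its middle. 135 mm behind the caddy's origin, 105 mm up; 35 mm free before and behind it. Pinch it from above across its 14 mm. Axes as the caddy's
- nose (a point): Centre of the flat face of the black rubber nose bumper, 100 mm ahead of the caddy's origin, 62 mm up; the face is 90 mm wide and 30 mm high. Axes as the caddy's
- castor_left_axle (a point): Wheel centre of the left front castor (yellow fork; a yellow tail on top of the pivot points the way it trails). In the caddy's frame it circles its pivot (x 55, y +82 mm), radius 14 mm; trailing straight = behind the pivot, at x 41 mm (below 42.5 mm counts, about 25 degrees). It starts at least 50 degrees off; 50 to 110 mm of forward travel swings it round
- castor_right_axle (a point): The same for the right front castor, pivot at x 55, y -82 mm
- bay: Parking bay fixed to the bench: wooden end wall 140 wide, 44 deep, 90 mm high; yellow lines 260 mm apart, front line 160 mm before the wall. Origin on the bench at mid-wall face; x is the drive-in direction, y left. Before the wall an orange plate with rubber face 100 wide, 85 mm high, clamped on rods: its face lies anywhere from x -18 to -63 mm, not measured. Hard (about 7 N per mm): creep, stop by feel
- bolt_tin: Metal tin, 48 mm across, 60 mm high, 0.12 kg, standing in the front of the caddy; origin under its centre. It must stay aboard and upright
- brake_block: Grey block 50 x 30 x 22 mm, 0.09 kg, lying in the rear of the caddy; origin under its centre. It must stay aboard
- jar: Bystander: glass jar with red lid, 60 mm across, 90 mm high
- offcut: Bystander: timber offcut 60 x 140 x 38 mm
- screwdriver: Bystander: screwdriver with orange handle, lying
- roller: Bystander: black rubber roller ring, 90 mm across, 35 mm high
- wrench: Bystander: steel wrench, lying
- cup: Bystander: red cup, 70 mm across, 80 mm high
Mind the look-alikes: they are no part of the job. Of the things shaped like the bolt_tin, the metal one is meant.

How it is judged:
On the way, in this order (a step that is already met when the one before it is completed fails the run):
1. both castors trail straight before the nose crosses the front yellow line, 160 mm before the end wall (x of each of castor_left_axle, castor_right_axle in the frame of caddy below 0.0425 m and x of nose in the frame of bay below -0.16 m), for 0.1 s.
2. the nose is pressed on the stop plate with more than 3 N, centred and square (y of nose in the frame of bay between -0.012 and 0.012 m and x of nose in the frame of bay above -0.066 m and angle between the x axis of caddy and the x axis of bay, either way round below 0.07 rad and x of push_bar in the frame of bay below -0.2 m and contact force between caddy and bay above 3 N), for 0.3 s.
At the end, for the whole second after the job is handed in: The caddy stands at rest in the bay, let go: nose within 66 mm of the end wall (where the stop plate was met), within 12 mm of the bay's middle line, square within 4 degrees, both castors trailing within about 25 degrees, tin and block still aboard (y of nose in the frame of bay between -0.012 and 0.012 m and x of nose in the frame of bay above -0.066 m and angle between the x axis of caddy and the x axis of bay, either way round below 0.07 rad and x of push_bar in the frame of bay below -0.2 m and x of each of castor_left_axle, castor_right_axle in the frame of caddy below 0.0425 m and z of each of bolt_tin, brake_block in the frame of caddy above 0.04 m and linear speed of caddy below 0.02 m/s); the robot touches nothing.
It fails at once if the caddy is pressed on the stop plate with more than 22 N (contact force between caddy and bay above 22 N).
It fails at once if the caddy is lifted off its wheels (over 10 mm, or tilted over 7 degrees) (height (world z) of caddy above 0.01 m or angle between caddy's own z axis and vertical above 0.12 rad).
It fails at once if the load falls off or the tin tips over (not (z of bolt_tin in the frame of caddy above 0.04 m) or not (z of brake_block in the frame of caddy above 0.04 m) or angle between bolt_tin's own z axis and vertical above 0.6 rad).
It fails at once if another thing on the bench is moved by more than 20 mm (distance of any of jar, offcut, screwdriver, roller, wrench, cup from where it was at the start of the episode above 0.02 m).
It also fails if it takes over 56 s, if anything falls off the work surface, if the arm or the gripper's body presses on something with over 40 N, if the wrist force passes 120 N, or if a joint passes its speed limit or range.

## Working session

There is one attempt and no reset: what is moved stays moved. The work goes in short steps, Python scripts to look and compute and a tool call to move; the robot and the scene stay as the last step left them, time stands still between calls to the robot, and variables do not carry over. Pictures are saved under pics/ and viewed, and the job is handed in when it is done.

Besides the shell and the picture viewer there is one more tool, called in YAML: its name, and indented under it one key for each argument. apply_moves: Moves the arm, as the interface text tells. Its arguments: {"type":"object","properties":{"moves":{"type":"array"},"force":{"type":"number"}},"required":["moves"]}

```bash
mkdir -p pics; ls; cat > h.py <<'E'
import numpy as np, cv2
from station import *
def save(c,n): cv2.imwrite(f'pics/{n}.png',c['color'][:,:,::-1])
def ray(c,px):
    r,cc=px; M=c['mtx']; d=np.array([(cc-M[0,2])/M[0,0],(r-M[1,2])/M[1,1]]); u=d.copy()
    for _ in range(50): u=d/(1+c['k1']*(u@u))
    v=np.array([u[0],-u[1],-1.]); return np.array(c['rotation'])@v
def atz(c,px,z):
    d=ray(c,px); e=np.array(c['eye']); return e+d*(z-e[2])/d[2]
def proj(c,p):
    v=np.array(c['rotation']).T@(np.array(p)-np.array(c['eye'])); u=np.array([v[0],-v[1]])/-v[2]
    u=u*(1+c['k1']*(u@u)); M=c['mtx']; return np.array([u[1]*M[1,1]+M[1,2],u[0]*M[0,0]+M[0,2]])
E
python3 - <<'E'
from h import *
print(get_obs())
for n in ('scene','top'):
    c=read_camera(n); save(c,n+'0'); print(n,c['eye'],c['rotation'],c['mtx'],c['k1'])
    for q in ['caddy','push_bar','nose','castor_left_axle','castor_right_axle','bay','bolt_tin','brake_block']:
        print(q,[(np.round(d['pixel'],1).tolist(),round(d['conf'],2)) for d in look_for(n,q)][:4])
E
```

```text
pics
{'t': 0.0, 'q': array([-1.34010932,  0.47781874,  0.02234019,  1.55643692, -0.01149103,
        1.10930861, -0.08310318]), 'joint_vel': array([ 6.04491838e-04, -1.37165672e-03, -7.79805951e-05,  4.92384771e-04,
       -1.10634811e-03,  4.36580311e-05, -2.85260250e-04]), 'joint_torque': array([ 6.17401820e-04, -5.96441281e+01,  1.60842106e+00, -2.81201810e+01,
        1.25414820e-02,  9.03696287e-03,  2.51548721e-05]), 'eef_pos': array([0.2241869 , 0.63620019, 0.30291925]), 'tool_rot': array([ 5.90401012e-04,  8.16186637e-01,  5.77787612e-01, -7.07766969e-04]), 'contact_force': array([-0.06271743,  0.1776053 ,  0.86380778]), 'torque': array([-0.00586473, -0.01299595, -0.01048964]), 'gripper_width': 0.9974891198081332}
scene [1.1551782  0.22162796 0.7725128 ] [0.58201461 0.23589501 0.29235826 0.72120676] [[366.14987632   0.         318.56131679]
 [  0.         366.14987632 199.20909976]
 [  0.           0.           1.        ]] -0.0571665052337734
caddy [([201.6, 199.9], 0.82)]
push_bar [([203.0, 203.9], 0.67)]
nose [([203.6, 201.8], 0.85), ([177.2, 404.4], 0.65)]
castor_left_axle []
castor_right_axle []
bay []
bolt_tin [([189.2, 221.3], 0.71), ([167.3, 222.3], 0.53)]
brake_block [([196.3, 190.9], 0.51)]
top [0.34142806 0.05924793 1.24306875] [ 0.7103877   0.05989782 -0.04551745 -0.69977835] [[460.13954351   0.         322.39957127]
 [  0.         460.13954351 200.54093563]
 [  0.           0.           1.        ]] -0.013536196282530884
caddy [([191.8, 442.8], 0.75)]
push_bar [([186.4, 443.5], 0.98)]
nose [([192.7, 442.3], 0.73)]
castor_left_axle [([235.8, 421.4], 0.43)]
castor_right_axle [([167.9, 413.7], 0.62)]
bay [([210.6, 250.1], 0.73), ([103.1, 285.5], 0.2)]
bolt_tin [([202.5, 431.0], 0.92), ([256.9, 447.2], 0.69), ([191.8, 444.5], 0.49)]
brake_block [([198.2, 459.5], 0.61)]
```

```bash
python3 - <<'E'
s=open('h.py').read()
s=s.replace("np.array(c['rotation'])","R(c)").replace("def save","from scipy.spatial.transform import Rotation\ndef R(c): return Rotation.from_quat(np.array(c['rotation']),scalar_first=True).as_matrix()\ndef save",1)
open('h.py','w').write(s)
E
python3 - <<'E'
from h import *
import cv2
a=cv2.imread('pics/top0.png'); 
c=a[60:330,180:560]; cv2.imwrite('pics/top0z.png',cv2.resize(c,None,fx=2.1,fy=2.1,interpolation=cv2.INTER_CUBIC))
E
```

```text
(no output)
```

View pics/top0.png

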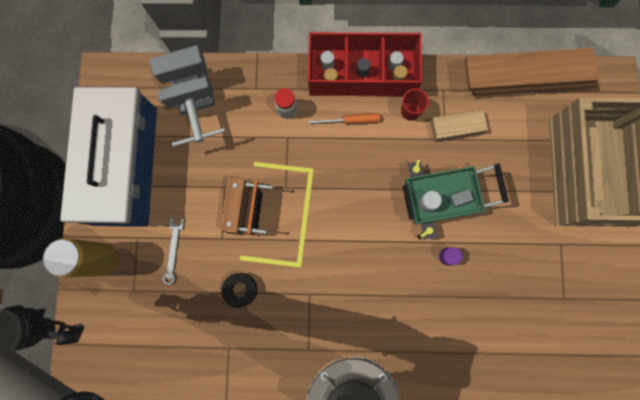

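View pics/top0z.png

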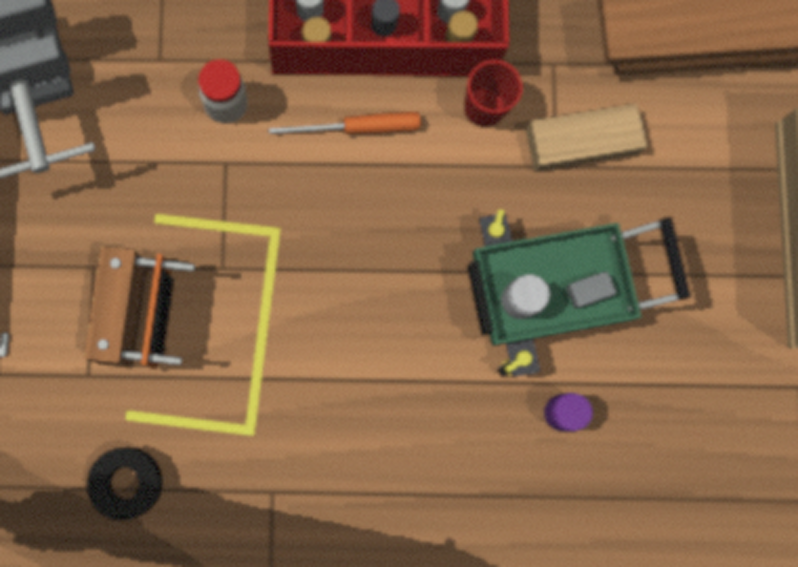

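View pics/scene0.png

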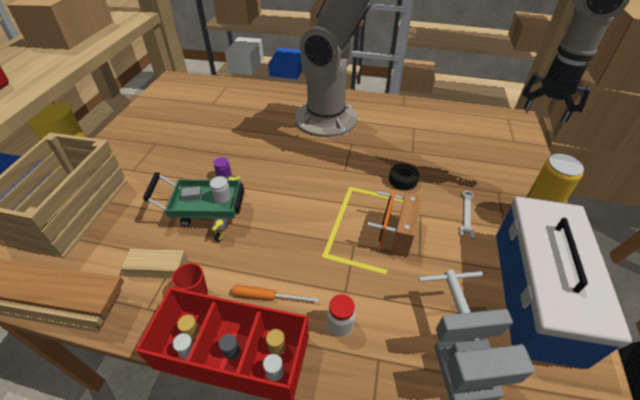

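```bash
cat > fit.py <<'E'
from h import *
from scipy.optimize import minimize
def masks(img):
    hsv=cv2.cvtColor(img,cv2.COLOR_RGB2HSV); h,s,v=cv2.split(hsv)
    green=((h>55)&(h<95)&(s>90)&(v>25)); yellow=((h>22)&(h<34)&(s>110)&(v>120))
    return green,yellow
def hullmask(c,pts,ss=4):
    p=np.array([proj(c,q)[::-1] for q in pts]).astype(np.float32)
    hl=cv2.convexHull(p)[:,0]
    m=np.zeros((400*1,640),np.float32)
    big=np.zeros((400*ss,640*ss),np.uint8)
    cv2.fillPoly(big,[np.round((hl+0.5)*ss*16).astype(np.int32)],255,shift=4)
    return cv2.resize(big,(640,400),interpolation=cv2.INTER_AREA)/255.
def xf(x,y,a,p):
    return np.array([x+p[0]*np.cos(a)-p[1]*np.sin(a),y+p[0]*np.sin(a)+p[1]*np.cos(a),p[2]])
def fitcaddy(cs,p0):
    gs=[]
    for c in cs:
        g,_=masks(c['color']); n,l,st,_=cv2.connectedComponentsWithStats(g.astype(np.uint8))
        k=1+np.argmax(st[1:,4]); m=(l==k).astype(np.uint8)
        hh=cv2.convexHull(np.argwhere(m)[:,::-1].astype(np.int32)); f=np.zeros((400,640),np.uint8); cv2.fillConvexPoly(f,hh,1); gs.append(f.astype(float))
    def cost(v):
        x,y,a=v; t=0
        for c,f in zip(cs,gs):
            pts=[xf(x,y,a,(i*.09,j*.06,k)) for i in(-1,1) for j in(-1,1) for k in(.046,.076)]
            t+=np.abs(hullmask(c,pts)-f).sum()
        return t
    r=minimize(cost,p0,method='Nelder-Mead',options=dict(initial_simplex=[p0,np.add(p0,[.02,0,0]),np.add(p0,[0,.02,0]),np.add(p0,[0,0,.1])],xatol=1e-4,fatol=.1))
    return r.x,r.fun,[f.sum() for f in gs]
E
python3 - <<'E'
from fit import *
t=read_camera('top'); s=read_camera('scene')
rc=lambda u,v:(60+v/2.1,180+u/2.1)
for n,u,v,z in [('rim FL?',475,252,.076),('rimRT',618,226,.076),('rimRB',640,317,.076),('rimFB',492,342,.076),('barT',669,220,.113),('barB',682,299,.113),('tin',528,293,.112),('lineT',278,232,0),('lineB',250,431,0),('lt end',156,217,0),('lb end',127,415,0),('wallT',133,249,.09),('wallB',118,364,.09)]:
    print(n,np.round(atz(t,rc(u,v),z),4))
p0=[.42,-.2,1.5]
for cs in ([t],[s],[t,s]): print(fitcaddy(cs,[.38,-.23,1.6]))
E
```

```text
rim FL? [ 0.5731 -0.1304  0.076 ]
rimRT [ 0.608  -0.3061  0.076 ]
rimRB [ 0.4956 -0.329   0.076 ]
rimFB [ 0.4626 -0.1497  0.076 ]
barT [ 0.6076 -0.3553  0.113 ]
barB [ 0.5127 -0.3666  0.113 ]
tin [ 0.5175 -0.1864  0.112 ]
lineT [0.6117 0.1152 0.    ]
lineB [0.352  0.1458 0.    ]
lt end [0.63   0.2769 0.    ]
lb end [0.3697 0.3042 0.    ]
wallT [0.5688 0.2878 0.09  ]
wallB [0.4282 0.2999 0.09  ]
(array([ 0.5368948 , -0.23100281,  1.78150927]), np.float64(368.3098039215686), [np.float64(3060.0)])
(array([ 0.54278267, -0.23216338,  1.76923921]), np.float64(221.12941176470588), [np.float64(2501.0)])
(array([ 0.53964063, -0.22932644,  1.78480428]), np.float64(631.1254901960784), [np.float64(3060.0), np.float64(2501.0)])
```

```bash
cat > ov.py <<'E'
from fit import *
def overlay(c,name,pose,bay,win,z=4):
    r0,r1,c0,c1=win
    im=cv2.resize(c['color'][r0:r1,c0:c1,::-1],None,fx=z,fy=z,interpolation=cv2.INTER_CUBIC)
    P=lambda p:tuple(np.round((proj(c,p)[::-1]-[c0,r0]+.5)*z).astype(int).tolist())
    def poly(pts,col):
        for a,b in zip(pts,pts[1:]+pts[:1]): cv2.line(im,P(a),P(b),col,1,cv2.LINE_AA)
    if pose is not None:
        f=lambda *p:xf(*pose,p)
        poly([f(.09,.06,.076),f(.09,-.06,.076),f(-.09,-.06,.076),f(-.09,.06,.076)],(255,255,255))
        poly([f(-.128,.05,.113),f(-.128,-.05,.113),f(-.142,-.05,.113),f(-.142,.05,.113)],(255,0,255))
        poly([f(.1,.045,.077),f(.1,-.045,.077),f(.1,-.045,.047),f(.1,.045,.047)],(255,255,0))
    if bay is not None:
        f=lambda *p:xf(*bay,p)
        poly([f(-.16,.13,0),f(-.16,-.13,0)],(0,0,255)); poly([f(-.16,.13,0),f(0,.13,0)],(0,0,255)); poly([f(-.16,-.13,0),f(0,-.13,0)],(0,0,255))
        poly([f(0,.07,.09),f(0,-.07,.09),f(.044,-.07,.09),f(.044,.07,.09)],(255,0,0))
        for x in(-.02,-.04,-.06): poly([f(x,.05,.085),f(x,-.05,.085)],(255,255,0))
    cv2.imwrite(f'pics/{name}.png',im)
E
python3 - <<'E'
from ov import *
t=read_camera('top'); s=read_camera('scene')
cad=(.5395,-.2303,1.775); bay=(.5005,.2894,np.radians(83.3))
overlay(t,'o1',cad,bay,(140,270,380,520),5)
overlay(t,'o2',cad,bay,(140,280,200,330),5)
overlay(s,'o3',cad,bay,(150,260,130,260),6)
E
```

```text
(no output)
```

View pics/o1.png

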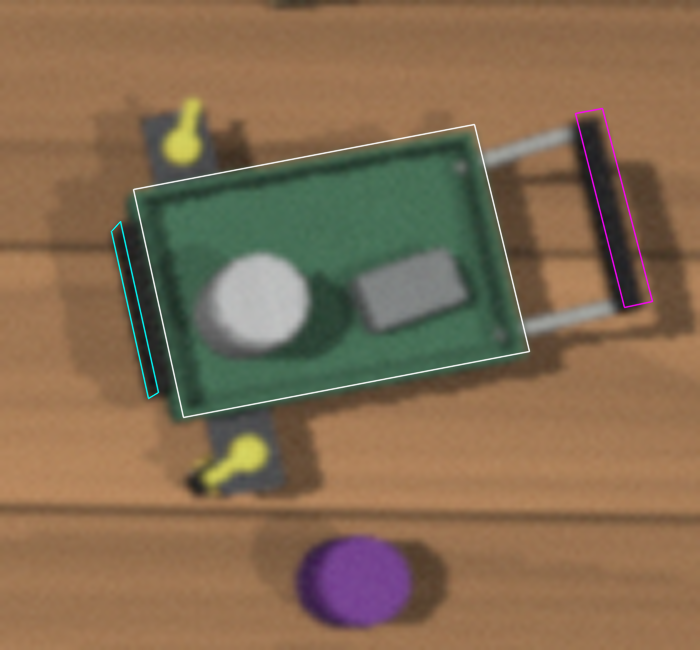

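View pics/o2.png

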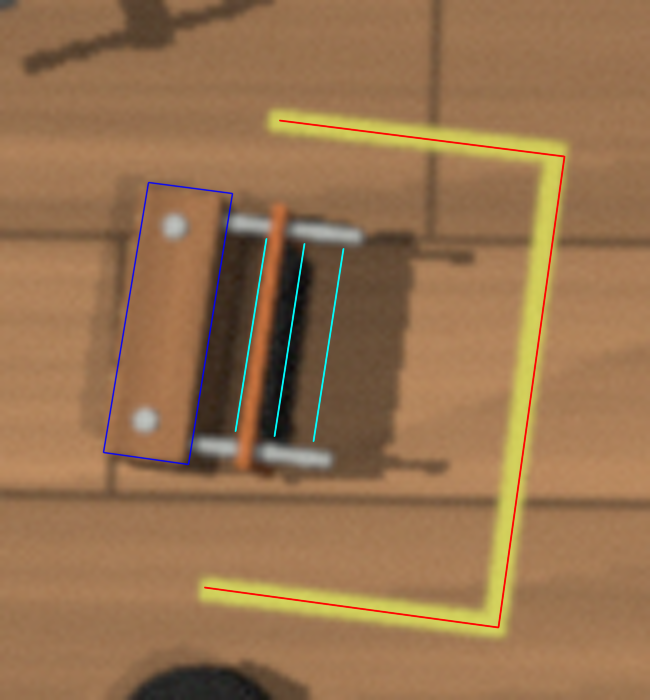

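View pics/o3.png

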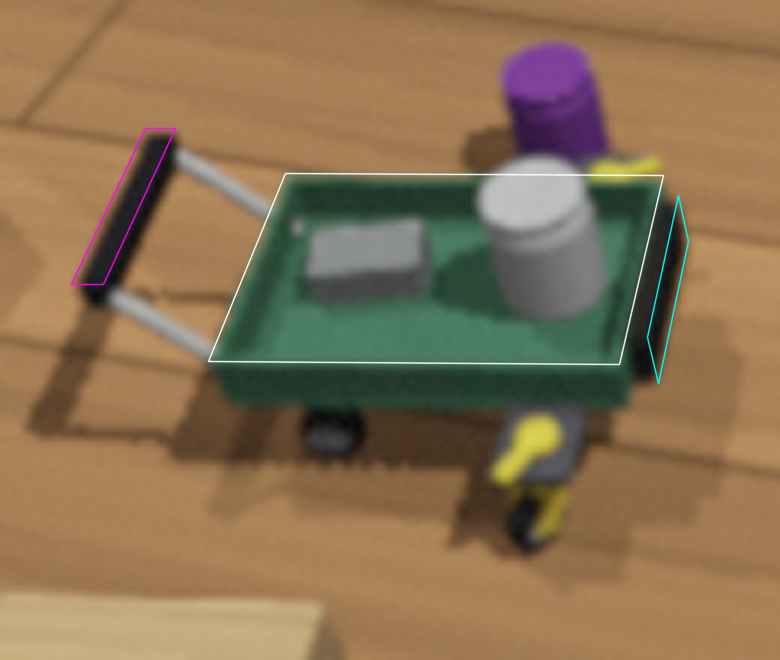

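```bash
python3 - <<'E'
from ov import *
t=read_camera('top'); s=read_camera('scene')
print('bar top',atz(t,(140+212/5-.5,380+606/5-.5),.112),'scene',atz(s,(150+214/6-.5,130+131/6-.5),.112))
g,y=masks(t['color']); y[:, :220]=0; y[:,330:]=0; y[:130]=0;y[275:]=0
pts=np.argwhere(y); W=np.array([atz(t,p,0)[:2] for p in pts])
# line mask fit
a0=np.radians(83.3);o=np.array([.5005,.2894])
def fit(v):
    x,yy,a=v; d=W-[x,yy]; X=d@[np.cos(a),np.sin(a)]; Y=d@[-np.sin(a),np.cos(a)]
    e=np.minimum(np.abs(X+.16)+10*np.maximum(abs(Y)-.14,0),np.abs(np.abs(Y)-.13)); return np.sum(e**2)
r=minimize(fit,[.5005,.2894,a0],method='Nelder-Mead',options=dict(xatol=1e-5,fatol=1e-9)); print(r.x,np.degrees(r.x[2]),np.sqrt(r.fun/len(W)),len(W))
overlay(t,'o4',None,r.x,(140,280,200,330),5)
ts=s['color']; g,y=masks(ts); y[:,:310]=0;y[:,420:]=0;y[:170]=0;y[290:]=0
W=np.array([atz(s,p,0)[:2] for p in np.argwhere(y)])
r2=minimize(fit,r.x,method='Nelder-Mead',options=dict(xatol=1e-5,fatol=1e-9)); print(r2.x,np.degrees(r2.x[2]),np.sqrt(r2.fun/len(W)),len(W))
overlay(s,'o5',None,r2.x,(170,290,310,440),6)
from station import tcp_to_tips
print(tcp_to_tips() if callable(tcp_to_tips) else tcp_to_tips, get_obs()['t'])
E
```

```text
bar top [ 0.56423964 -0.35912955  0.112     ] scene [ 0.57170248 -0.35691027  0.112     ]
[0.50002273 0.2929627  1.4659092 ] 83.99041033043646 0.0037843746050983556 1025
[0.50257514 0.2929599  1.46686475] 84.0451590545266 0.00414563163134963 820
0.0726 1.2
```

View pics/o4.png

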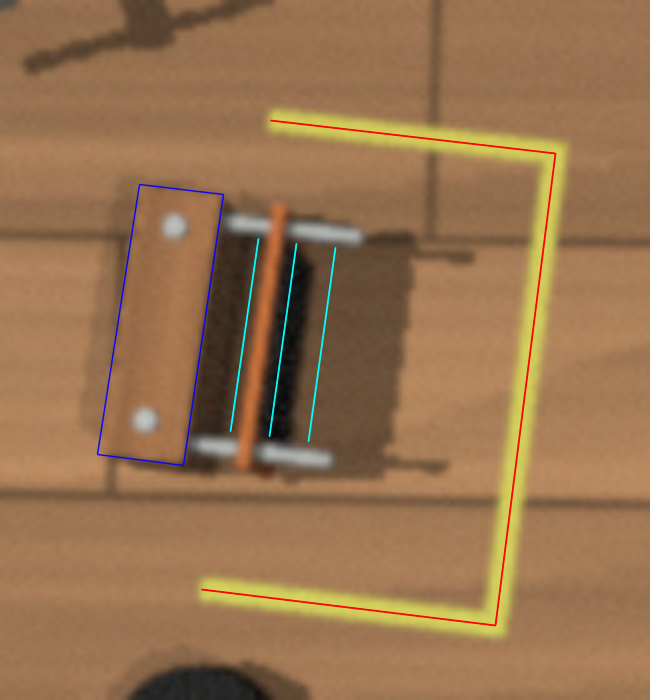

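View pics/o5.png

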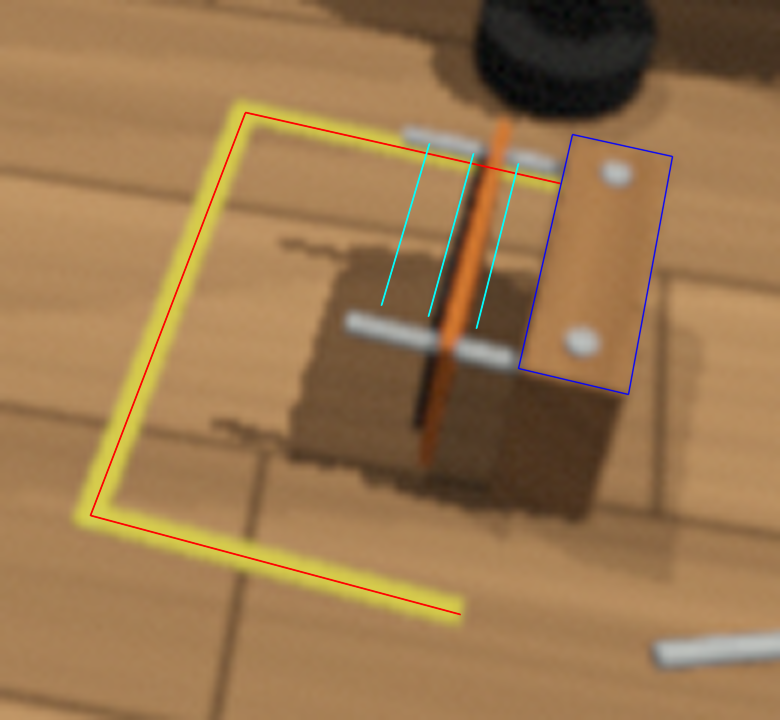

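```bash
cat > mv.py <<'E'
from h import *
def rows(targets,start=None):
    """targets: (x,y,z,yaw_deg of tool x); start same form; tool pointing down exactly"""
    if start is None:
        o=get_obs(); Rm=Rotation.from_quat(o['tool_rot'],scalar_first=True).as_matrix()
        start=(*o['eef_pos'],np.degrees(np.arctan2(Rm[1,0],Rm[0,0])))
        print('start',np.round(start,4),'zaxis',np.round(Rm[:,2],4),'t',o['t'])
    a=np.radians(start[3]); X=np.array([np.cos(a),np.sin(a),0]); Y=np.array([np.sin(a),-np.cos(a),0]); Z=np.array([0,0,-1.])
    out=[]
    for t in targets:
        d=np.array(t[:3])-np.array(start[:3]); dy=(t[3]-start[3])
        out.append([[round(float(d@v)/.025,2) for v in (X,Y,Z)],[0,0,round(-dy/10,2)]])
    return out
E
python3 - <<'E'
from mv import *
for r in rows([(.40,.45,.3,70),(.48,.28,.3,20),(.55,0,.3,-30),(.567,-.359,.26,-78.5)]): print(r)
E
```

```text
start [ 0.2243  0.6367  0.3039 70.5906] zaxis [ 0.  0. -1.] t 1.2
[[-4.71, 9.11, 0.16], [0, 0, np.float64(0.06)]]
[[-10.06, 14.39, 0.16], [0, 0, np.float64(5.06)]]
[[-19.69, 20.75, 0.16], [0, 0, np.float64(10.06)]]
[[-33.01, 26.16, 1.76], [0, 0, np.float64(14.91)]]
```

apply_moves:
  moves:
    - [[-4.7, 9.1, 0.16], [0, 0, 1], -0.15]
    - [[-4.7, 9.1, 0.16], [0, 0, 2], -0.15]
    - [[-4.7, 9.1, 0.16], [0, 0, 3], -0.15]
    - [[-4.7, 9.1, 0.16], [0, 0, 4], -0.15]
    - [[-10, 14.4, 0.16], [0, 0, 5], -0.15]
    - [[-10, 14.4, 0.16], [0, 0, 6], -0.15]
    - [[-10, 14.4, 0.16], [0, 0, 7], -0.15]
    - [[-19.7, 20.75, 0.16], [0, 0, 8], -0.15]
    - [[-19.7, 20.75, 0.16], [0, 0, 9], -0.15]
    - [[-19.7, 20.75, 0.16], [0, 0, 10], -0.15]
    - [[-19.7, 20.75, 0.16], [0, 0, 11], -0.15]
    - [[-19.7, 20.75, 0.16], [0, 0, 12], -0.15]
    - [[-33.0, 26.16, 1.76], [0, 0, 13], -0.15]
    - [[-33.0, 26.16, 1.76], [0, 0, 14], -0.15]
    - [[-33.0, 26.16, 1.76], [0, 0, 14.9], -0.15]
    - [[-33.0, 26.16, 1.76], [0, 0, 14.9], -0.15]
    - [[-33.0, 26.16, 1.76], [0, 0, 14.9], -0.15]
    - [[-33.0, 26.16, 1.76], [0, 0, 14.9], -0.15]
    - [[-33.0, 26.16, 1.76], [0, 0, 14.9], -0.15]
    - [[-33.0, 26.16, 1.76], [0, 0, 14.9], -0.15]

```text
t: 3.7
eef_pos: [0.5671, -0.3582, 0.2596]
tool_rot: [-0.0, 0.775, -0.632, -0.0]
contact_force: [-0.6, -0.5, -0.2]
gripper_width: 0.422
```

```bash
python3 - <<'E'
from ov import *
from mv import rows
t=read_camera('top'); s=read_camera('scene')
overlay(t,'p1',(.5395,-.2303,1.775),None,(140,270,400,540),5)
overlay(s,'p2',(.5395,-.2303,1.775),None,(110,260,90,220),5)
print(get_obs()['q'])
for r in rows([(.567,-.359,.159,-78.5)]): print(r)
E
```

```text
[-0.0310871   0.61499267  0.74952047  1.64519121 -0.46643667  1.06867877
 -0.50931495]
start [  0.5678  -0.357    0.2598 -78.273 ] zaxis [ 4.0e-04  1.2e-03 -1.0e+00] t 3.8
[[0.07, 0.05, 4.03], [0, 0, np.float64(0.02)]]
```

View pics/p1.png

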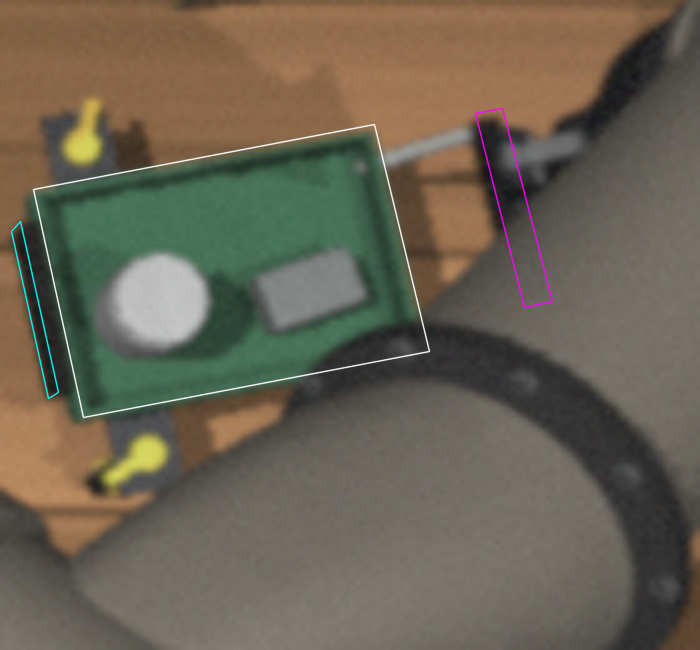

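View pics/p2.png

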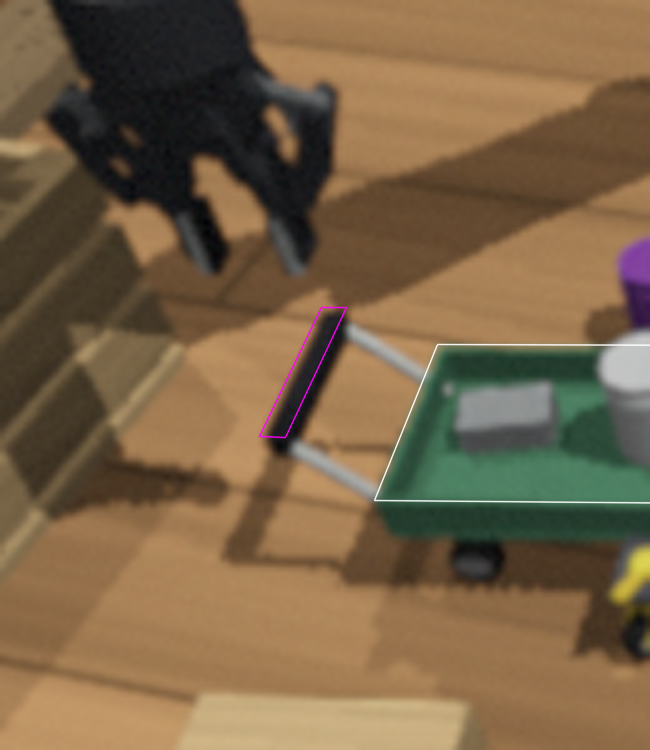

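apply_moves:
  moves:
    - [[0, 0, 1.5], [0, 0, 0], -0.15]
    - [[0, 0, 2.8], [0, 0, 0], -0.15]
    - [[0, 0, 3.6], [0, 0, 0], -0.15]
    - [[0, 0, 4.0], [0, 0, 0], -0.15]
    - [[0, 0, 4.0], [0, 0, 0], -0.15]

```text
t: 4.42
eef_pos: [0.5672, -0.3585, 0.1599]
tool_rot: [-0.0, 0.775, -0.632, -0.0]
contact_force: [0.0, -0.6, -0.0]
gripper_width: 0.425
```

```bash
python3 - <<'E'
from ov import *
s=read_camera('scene'); t=read_camera('top')
overlay(s,'p3',None,None,(110,260,90,220),5)
E
```

```text
(no output)
```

View pics/p3.png

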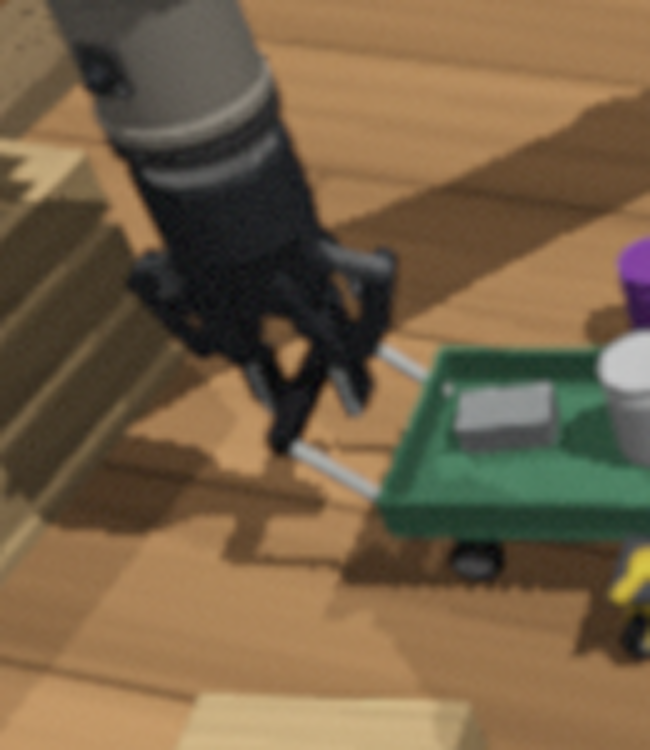

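apply_moves:
  force: 60
  moves:
    - [[0, 0, 0], [0, 0, 0], -0.4]
    - [[0, 0, 0], [0, 0, 0], -0.6]
    - [[0, 0, 0], [0, 0, 0], -0.8]
    - [[0, 0, 0], [0, 0, 0], -1]
    - [[0, 0, 0], [0, 0, 0], -1]
    - [[0, 0, 0], [0, 0, 0], -1]

```text
t: 5.28
eef_pos: [0.5674, -0.3592, 0.1605]
tool_rot: [-0.0, 0.775, -0.632, 0.001]
contact_force: [0.5, -0.5, 5.8]
gripper_width: 0.151
```

```bash
python3 - <<'E'
from ov import *
from mv import rows
s=read_camera('scene'); t=read_camera('top')
rows([])
overlay(s,'p4',None,None,(110,260,90,260),4.5)
overlay(t,'p5',None,None,(140,270,380,520),5)
E
```

```text
start [  0.5673  -0.3593   0.1605 -78.4203] zaxis [ 1.2e-03 -8.0e-04 -1.0e+00] t 5.375
```

View pics/p4.png

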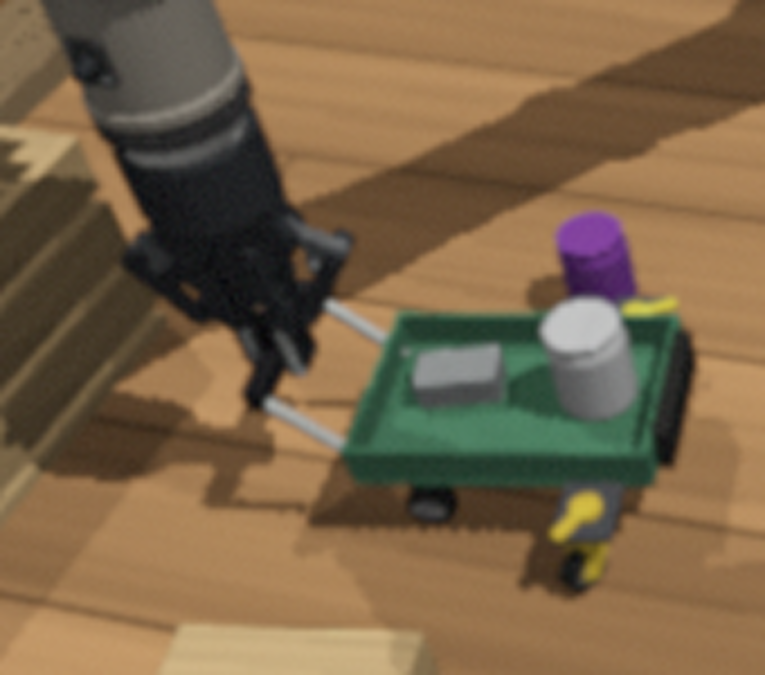

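View pics/p5.png

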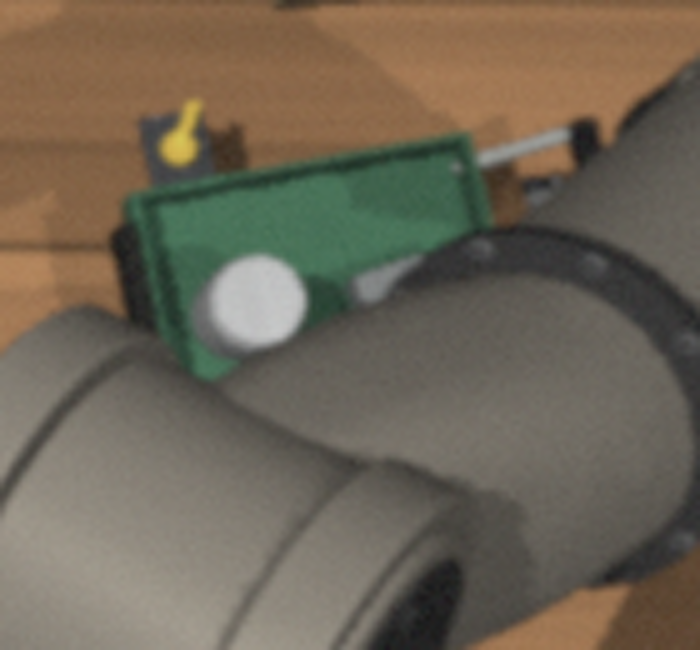

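apply_moves:
  moves:
    - [[0, 0, -0.04], [0, 0, 0], -1]
    - [[0, 0, -0.04], [0, 0, 0], -1]

```text
t: 5.62
eef_pos: [0.5671, -0.3586, 0.1607]
tool_rot: [-0.0, 0.775, -0.632, -0.0]
contact_force: [1.5, 0.0, 1.6]
gripper_width: 0.15
```

```bash
cat > plan.py <<'E'
from mv import *
from scipy.interpolate import CubicHermiteSpline
BAY=(.501,.2925,np.radians(84.0))
def tobay(x,y): d=np.array([x-BAY[0],y-BAY[1]]); c,s=np.cos(BAY[2]),np.sin(BAY[2]); return d@[c,s],d@[-s,c]
def frombay(X,Y): c,s=np.cos(BAY[2]),np.sin(BAY[2]); return BAY[0]+X*c-Y*s,BAY[1]+X*s+Y*c
def plan(start,x1,lat=0.,step=.006,end=-.055):
    """start (x,y,z,toolyaw) of TCP over bar; lat: bar-middle offset from tcp along caddy left; returns list of tool poses"""
    x,y,z,w=start; th=np.radians(w+180)
    bx,by=x-lat*np.sin(th),y+lat*np.cos(th)
    X,Y=tobay(bx+.08*np.cos(th),by+.08*np.sin(th)); h=th-BAY[2]
    sp=CubicHermiteSpline([X,x1],[Y,0],[np.tan(h),0])
    xs=np.linspace(X,x1,2000); ys=sp(xs); dy=sp(xs,1); 
    xe=np.arange(x1,end-.155+.05,.0002)[1:]
    xs=np.r_[xs,xe];ys=np.r_[ys,0*xe];hs=np.r_[np.arctan(dy),0*xe]
    s=np.r_[0,np.cumsum(np.hypot(np.diff(xs),np.diff(ys)))]
    k=np.gradient(hs,s+1e-12*np.arange(len(s)))
    S=np.arange(step,s[-1],step); out=[];info=[]
    for q in S:
        X_,Y_,h_=[np.interp(q,s,v) for v in(xs,ys,hs)]
        nX=X_+.155*np.cos(h_); nY=Y_+.155*np.sin(h_)
        if nX>end: break
        ax,ay=frombay(X_,Y_); t=h_+BAY[2]; bx,by=ax-.08*np.cos(t),ay-.08*np.sin(t)
        out.append((bx+lat*np.sin(t),by-lat*np.cos(t),z,np.degrees(t)-180)); info.append((nX,nY,np.degrees(h_),np.interp(q,s,k)))
    return out,info
E
python3 - <<'E'
from plan import *
st=(.5672,-.3588,.16,-78.4)
for x1 in(-.235,):
    o,i=plan(st,x1); print(len(o),np.round(np.array(i)[::4],3).tolist())
for r,p,ii in zip(rows(o[:20],st),o,i): print(r,np.round(p,4).tolist(),np.round(ii[0],3))
print(np.round(o[-1],3))
E
```

```text
62 [[-0.412, -0.059, 18.239, 1.801], [-0.391, -0.046, 20.414, 1.371], [-0.37, -0.033, 22.028, 0.984], [-0.349, -0.021, 23.134, 0.628], [-0.328, -0.01, 23.766, 0.294], [-0.306, 0.0, 23.948, -0.03], [-0.284, 0.009, 23.684, -0.354], [-0.261, 0.017, 22.967, -0.692], [-0.238, 0.023, 21.772, -1.052], [-0.214, 0.027, 20.059, -1.446], [-0.189, 0.029, 17.774, -1.884], [-0.164, 0.029, 14.854, -2.371], [-0.138, 0.024, 11.232, -2.903], [-0.112, 0.017, 6.86, -3.457], [-0.088, 0.005, 1.735, -3.988], [-0.063, 0.0, 0.0, 0.0]]
[[-0.24, -0.03, 0.0], [0, 0, np.float64(-0.06)]] [0.5668, -0.3527, 0.16, -77.7614] -0.412
[[-0.48, -0.06, 0.0], [0, 0, np.float64(-0.12)]] [0.5663, -0.3467, 0.16, -77.1617] -0.406
[[-0.72, -0.09, 0.0], [0, 0, np.float64(-0.18)]] [0.5657, -0.3407, 0.16, -76.5999] -0.401
[[-0.96, -0.11, 0.0], [0, 0, np.float64(-0.23)]] [0.565, -0.3347, 0.16, -76.075] -0.396
[[-1.2, -0.13, 0.0], [0, 0, np.float64(-0.28)]] [0.5642, -0.3287, 0.16, -75.5861] -0.391
[[-1.44, -0.14, 0.0], [0, 0, np.float64(-0.33)]] [0.5633, -0.3227, 0.16, -75.1321] -0.386
[[-1.69, -0.15, 0.0], [0, 0, np.float64(-0.37)]
[... 537 characters left out ...]
 [0.5547, -0.2815, 0.16, -72.8663] -0.349
[[-3.37, -0.12, 0.0], [0, 0, np.float64(-0.57)]] [0.5532, -0.2757, 0.16, -72.665] -0.344
[[-3.61, -0.1, 0.0], [0, 0, np.float64(-0.59)]] [0.5516, -0.2699, 0.16, -72.4927] -0.339
[[-3.85, -0.09, 0.0], [0, 0, np.float64(-0.61)]] [0.55, -0.2641, 0.16, -72.3491] -0.333
[[-4.09, -0.07, 0.0], [0, 0, np.float64(-0.62)]] [0.5483, -0.2584, 0.16, -72.2338] -0.328
[[-4.33, -0.05, 0.0], [0, 0, np.float64(-0.63)]] [0.5466, -0.2526, 0.16, -72.1466] -0.322
[[-4.57, -0.02, 0.0], [0, 0, np.float64(-0.63)]] [0.5449, -0.2469, 0.16, -72.0874] -0.317
[[-4.8, 0.0, 0.0], [0, 0, np.float64(-0.63)]] [0.543, -0.2412, 0.16, -72.056] -0.312
[ 4.7e-01  2.0e-03  1.6e-01 -9.6e+01]
```

apply_moves:
  moves:
    - [[-0.24, -0.03, -0.04], [0, 0, -0.06], -1]
    - [[-0.48, -0.06, -0.04], [0, 0, -0.12], -1]
    - [[-0.72, -0.09, -0.04], [0, 0, -0.18], -1]
    - [[-0.96, -0.11, -0.04], [0, 0, -0.23], -1]
    - [[-1.2, -0.13, -0.04], [0, 0, -0.28], -1]
    - [[-1.44, -0.14, -0.04], [0, 0, -0.33], -1]
    - [[-1.69, -0.15, -0.04], [0, 0, -0.37], -1]
    - [[-1.93, -0.15, -0.04], [0, 0, -0.41], -1]
    - [[-2.17, -0.15, -0.04], [0, 0, -0.44], -1]
    - [[-2.41, -0.15, -0.04], [0, 0, -0.48], -1]

```text
t: 6.88
eef_pos: [0.5584, -0.2987, 0.1619]
tool_rot: [0.0, 0.801, -0.599, 0.0]
contact_force: [-0.4, -0.9, -2.6]
gripper_width: 0.152
```

```bash
python3 - <<'E'
from plan import *
from ov import *
st=(.5672,-.3588,.16,-78.4)
o,i=plan(st,-.235)
for r in rows(o[10:22],o[9]): print(r)
s=read_camera('scene'); t=read_camera('top')
overlay(s,'q1',None,None,(130,260,120,290),4.5)
overlay(t,'q2',None,None,(140,270,350,500),5)
E
```

```text
[[-0.24, -0.02, 0.0], [0, 0, np.float64(-0.03)]]
[[-0.48, -0.03, 0.0], [0, 0, np.float64(-0.06)]]
[[-0.72, -0.04, 0.0], [0, 0, np.float64(-0.08)]]
[[-0.96, -0.05, 0.0], [0, 0, np.float64(-0.1)]]
[[-1.2, -0.05, 0.0], [0, 0, np.float64(-0.12)]]
[[-1.44, -0.05, 0.0], [0, 0, np.float64(-0.13)]]
[[-1.68, -0.05, 0.0], [0, 0, np.float64(-0.14)]]
[[-1.92, -0.05, 0.0], [0, 0, np.float64(-0.15)]]
[[-2.16, -0.05, 0.0], [0, 0, np.float64(-0.16)]]
[[-2.4, -0.05, 0.0], [0, 0, np.float64(-0.16)]]
[[-2.64, -0.04, 0.0], [0, 0, np.float64(-0.16)]]
[[-2.88, -0.03, 0.0], [0, 0, np.float64(-0.16)]]
```

View pics/q1.png

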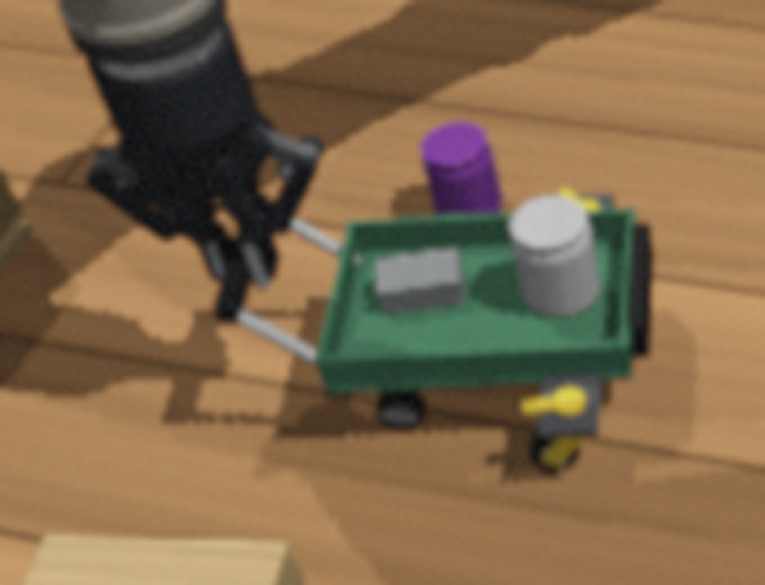

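View pics/q2.png

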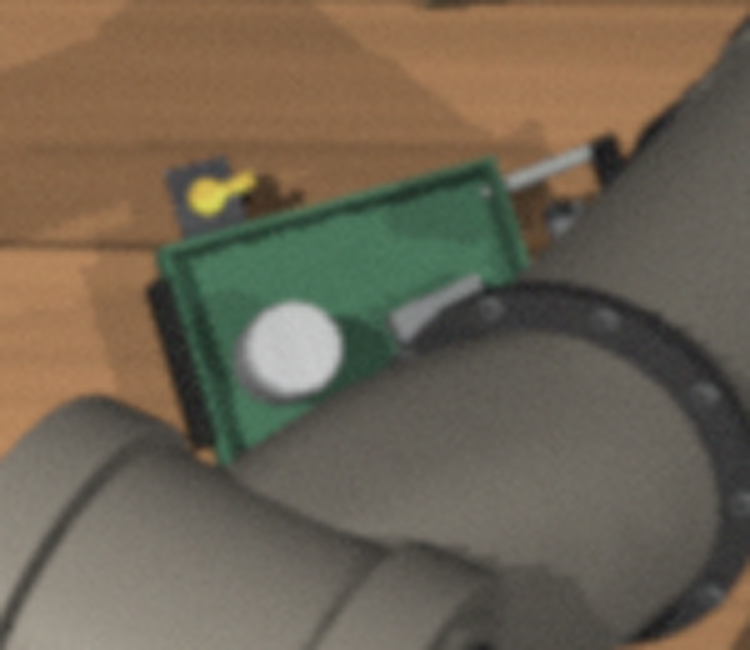

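apply_moves:
  moves:
    - [[-0.24, -0.02, 0.02], [0, 0, -0.03], -1]
    - [[-0.48, -0.03, 0.02], [0, 0, -0.06], -1]
    - [[-0.72, -0.04, 0.02], [0, 0, -0.08], -1]
    - [[-0.96, -0.05, 0.02], [0, 0, -0.1], -1]
    - [[-1.2, -0.05, 0.02], [0, 0, -0.12], -1]
    - [[-1.44, -0.05, 0.02], [0, 0, -0.13], -1]
    - [[-1.68, -0.05, 0.02], [0, 0, -0.14], -1]
    - [[-1.92, -0.05, 0.02], [0, 0, -0.15], -1]
    - [[-2.16, -0.05, 0.02], [0, 0, -0.16], -1]
    - [[-2.4, -0.05, 0.02], [0, 0, -0.16], -1]
    - [[-2.64, -0.04, 0.02], [0, 0, -0.16], -1]
    - [[-2.88, -0.03, 0.02], [0, 0, -0.16], -1]

```text
t: 8.48
eef_pos: [0.5388, -0.2294, 0.1614]
tool_rot: [-0.0, 0.809, -0.588, 0.0]
contact_force: [0.8, -1.0, -2.6]
gripper_width: 0.151
```

```bash
python3 - <<'E'
from plan import *
from ov import *
st=(.5672,-.3588,.16,-78.4)
o,i=plan(st,-.235)
print('want',np.round(o[21],4),i[21]); rows([])
s=read_camera('scene'); t=read_camera('top')
w=o[21]; th=np.radians(w[3]+180); pose=(w[0]+.135*np.cos(th),w[1]+.135*np.sin(th),th); print(pose)
overlay(s,'r1',pose,BAY,(130,260,150,320),4.5)
overlay(t,'r2',pose,BAY,(140,270,310,460),5)
E
```

```text
want [  0.5393  -0.2297   0.16   -72.0763] (np.float64(-0.3005688808962695), np.float64(0.0025930872333575633), np.float64(23.923673549048043), np.float64(-0.1102751598754079))
start [  0.5388  -0.2294   0.1614 -72.0148] zaxis [ 1.e-04  0.e+00 -1.e+00] t 8.475
(np.float64(0.49777809200751255), np.float64(-0.10129801455656454), np.float64(1.8836234442784023))
```

View pics/r1.png

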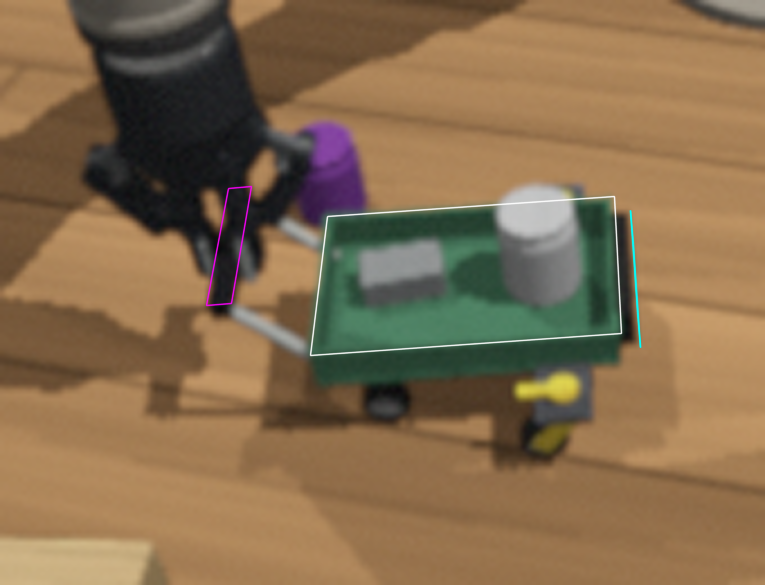

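View pics/r2.png

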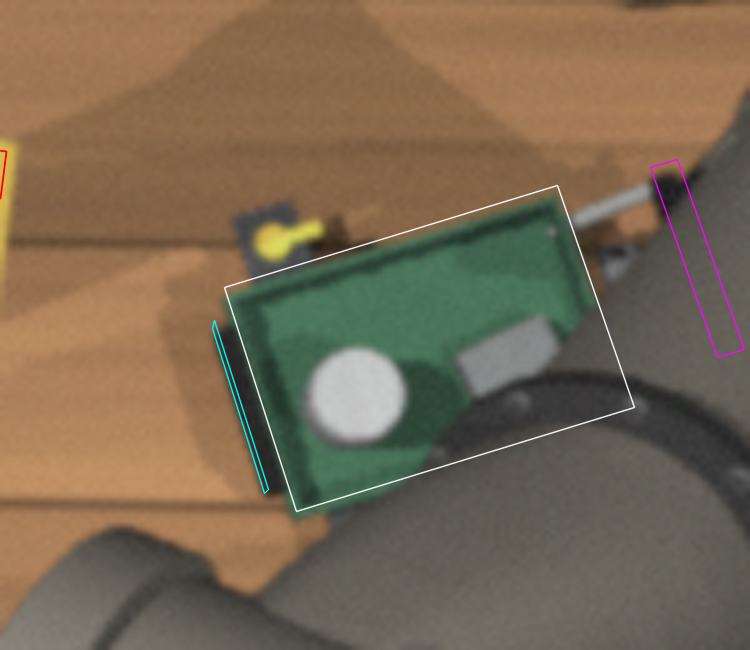

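```bash
python3 - <<'E'
from ov import *
s=read_camera('scene')
pose=(.4978,-.1013,1.8836)
c=s; 
for n,p in [('Lpivot',(.055,.082,.06)),('Ltailback',(.030,.082,.06)),('Rpivot',(.055,-.082,.06)),('Rtail',(.03,-.082,.06))]: print(n,proj(s,xf(*pose,p)))
overlay(s,'r3',None,None,(155,195,240,300),13)
E
```

```text
Lpivot [172.9742624  273.92870114]
Ltailback [173.55567345 265.33379144]
Rpivot [214.78428529 274.87887889]
Rtail [215.49489511 265.2583817 ]
```

View pics/r3.png

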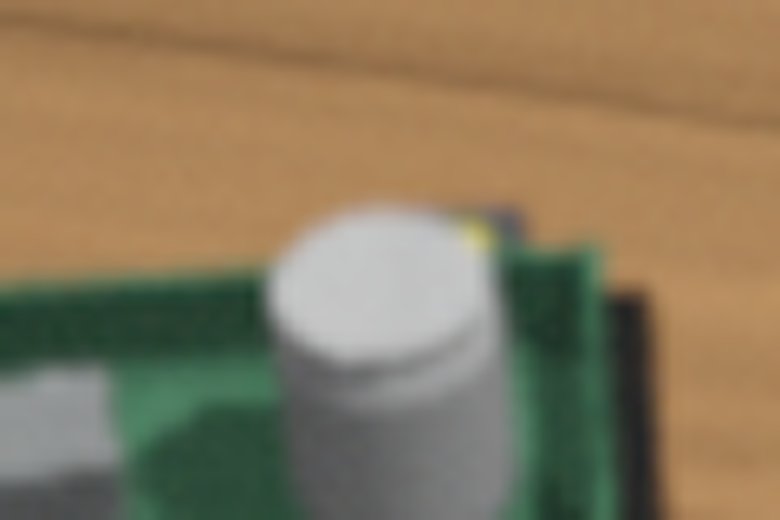

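```bash
python3 - <<'E'
from plan import *
import pickle
st=(.5390,-.2295,.16,-72.05)
o,i=plan(st,-.232,lat=.003)
print(len(o),np.round(np.array(i)[[0,5,10,14,19,24,29,34,-1]],3).tolist())
for r in rows(o[:20],st): print(r)
print(np.round(o[19],4)); pickle.dump(o,open('o2.pkl','wb'))
E
```

```text
40 [[-0.296, 0.008, 23.749, -0.614], [-0.267, 0.016, 22.439, -0.915], [-0.237, 0.023, 20.584, -1.249], [-0.213, 0.026, 18.667, -1.544], [-0.182, 0.027, 15.669, -1.953], [-0.15, 0.024, 11.929, -2.404], [-0.119, 0.017, 7.391, -2.878], [-0.088, 0.005, 2.046, -3.333], [-0.057, 0.0, 0.0, 0.0]]
[[-0.24, 0.01, 0.0], [0, 0, np.float64(0.02)]]
[[-0.48, 0.02, 0.0], [0, 0, np.float64(0.04)]]
[[-0.72, 0.03, 0.0], [0, 0, np.float64(0.07)]]
[[-0.96, 0.04, 0.0], [0, 0, np.float64(0.09)]]
[[-1.2, 0.06, 0.0], [0, 0, np.float64(0.12)]]
[[-1.44, 0.07, 0.0], [0, 0, np.float64(0.15)]]
[[-1.68, 0.08, 0.0], [0, 0, np.float64(0.18)]]
[[-1.92, 0.09, 0.0], [0, 0, np.float64(0.22)]]
[[-2.16, 0.1, 0.0], [0, 0, np.float64(0.26)]]
[[-2.4, 0.11, 0.0], [0, 0, np.float64(0.29)]]
[[-2.64, 0.12, 0.0], [0, 0, np.float64(0.34)]]
[[-2.88, 0.13, 0.0], [0, 0, np.float64(0.38)]]
[[-3.12, 0.14, 0.0], [0, 0, np.float64(0.43)]]
[[-3.36, 0.15, 0.0], [0, 0, np.float64(0.48)]]
[[-3.6, 0.16, 0.0], [0, 0, np.float64(0.53)]]
[[-3.84, 0.16, 0.0], [0, 0, np.float64(0.58)]]
[[-4.08, 0.17, 0.0], [0, 0, np.float64(0.64)]]
[[-4.32, 0.17, 0.0], [0, 0, np.float64(0.7)]]
[[-4.56, 0.18, 0.0], [0, 0, np.float64(0.76)]]
[[-4.8, 0.18, 0.0], [0, 0, np.float64(0.83)]]
[  0.4977  -0.1167   0.16   -80.3315]
```

apply_moves:
  moves:
    - [[-0.24, 0.01, 0.02], [0, 0, 0.02], -1]
    - [[-0.48, 0.02, 0.02], [0, 0, 0.04], -1]
    - [[-0.72, 0.03, 0.02], [0, 0, 0.07], -1]
    - [[-0.96, 0.04, 0.02], [0, 0, 0.09], -1]
    - [[-1.2, 0.06, 0.02], [0, 0, 0.12], -1]
    - [[-1.44, 0.07, 0.02], [0, 0, 0.15], -1]
    - [[-1.68, 0.08, 0.02], [0, 0, 0.18], -1]
    - [[-1.92, 0.09, 0.02], [0, 0, 0.22], -1]
    - [[-2.16, 0.1, 0.02], [0, 0, 0.26], -1]
    - [[-2.4, 0.11, 0.02], [0, 0, 0.29], -1]
    - [[-2.64, 0.12, 0.02], [0, 0, 0.34], -1]
    - [[-2.88, 0.13, 0.02], [0, 0, 0.38], -1]

```text
t: 10.12
eef_pos: [0.5135, -0.1619, 0.1609]
tool_rot: [-0.0, 0.789, -0.615, -0.0]
contact_force: [-0.6, -1.3, -0.8]
gripper_width: 0.151
```

```bash
python3 - <<'E'
from plan import *
from ov import *
import pickle
o=pickle.load(open('o2.pkl','rb')); w=o[11]
print('want',np.round(w,4)); rows([])
s=read_camera('scene'); t=read_camera('top')
th=np.radians(w[3]+180); lat=.003; pose=(w[0]+.135*np.cos(th)-lat*np.sin(th),w[1]+.135*np.sin(th)+lat*np.cos(th),th)
overlay(s,'s1',pose,BAY,(130,260,180,350),4.5)
overlay(t,'s2',pose,BAY,(140,270,270,430),4.5)
E
```

```text
want [  0.5137  -0.1621   0.16   -75.8572]
start [  0.5135  -0.1619   0.1609 -75.8411] zaxis [ 0.  0. -1.] t 10.125
```

View pics/s1.png

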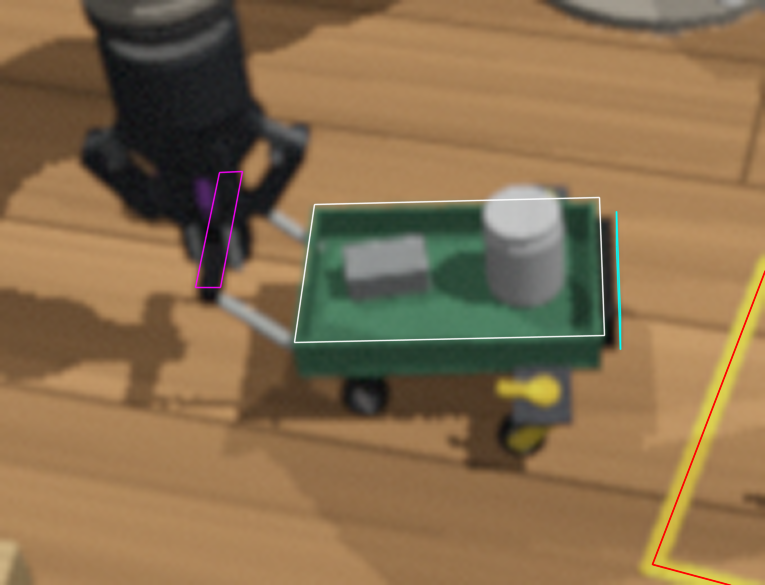

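View pics/s2.png

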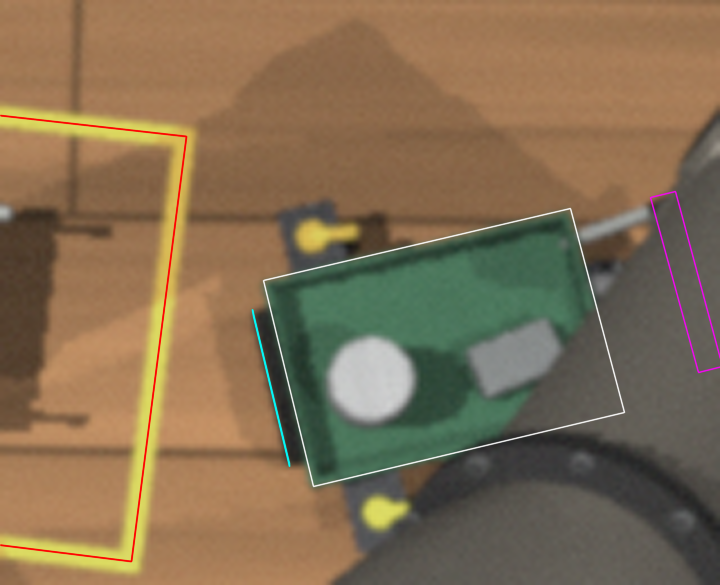

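```bash
python3 - <<'E'
from plan import *
import pickle
o=pickle.load(open('o2.pkl','rb'))
for r in rows(o[12:32],o[11]): print(r)
E
```

```text
[[-0.24, 0.03, 0.0], [0, 0, np.float64(0.05)]]
[[-0.48, 0.05, 0.0], [0, 0, np.float64(0.1)]]
[[-0.72, 0.07, 0.0], [0, 0, np.float64(0.15)]]
[[-0.96, 0.1, 0.0], [0, 0, np.float64(0.2)]]
[[-1.2, 0.12, 0.0], [0, 0, np.float64(0.26)]]
[[-1.44, 0.14, 0.0], [0, 0, np.float64(0.32)]]
[[-1.68, 0.16, 0.0], [0, 0, np.float64(0.38)]]
[[-1.92, 0.18, 0.0], [0, 0, np.float64(0.45)]]
[[-2.16, 0.2, 0.0], [0, 0, np.float64(0.52)]]
[[-2.4, 0.22, 0.0], [0, 0, np.float64(0.59)]]
[[-2.64, 0.23, 0.0], [0, 0, np.float64(0.66)]]
[[-2.88, 0.24, 0.0], [0, 0, np.float64(0.74)]]
[[-3.13, 0.26, 0.0], [0, 0, np.float64(0.82)]]
[[-3.37, 0.27, 0.0], [0, 0, np.float64(0.91)]]
[[-3.61, 0.28, 0.0], [0, 0, np.float64(0.99)]]
[[-3.86, 0.28, 0.0], [0, 0, np.float64(1.08)]]
[[-4.1, 0.29, 0.0], [0, 0, np.float64(1.18)]]
[[-4.34, 0.29, 0.0], [0, 0, np.float64(1.28)]]
[[-4.59, 0.29, 0.0], [0, 0, np.float64(1.38)]]
[[-4.83, 0.29, 0.0], [0, 0, np.float64(1.48)]]
```

apply_moves:
  moves:
    - [[-0.24, 0.03, 0], [0, 0, 0.05], -1]
    - [[-0.48, 0.05, 0], [0, 0, 0.1], -1]
    - [[-0.72, 0.07, 0], [0, 0, 0.15], -1]
    - [[-0.96, 0.1, 0], [0, 0, 0.2], -1]
    - [[-1.2, 0.12, 0], [0, 0, 0.26], -1]
    - [[-1.44, 0.14, 0], [0, 0, 0.32], -1]
    - [[-1.68, 0.16, 0], [0, 0, 0.38], -1]
    - [[-1.92, 0.18, 0], [0, 0, 0.45], -1]
    - [[-2.16, 0.2, 0], [0, 0, 0.52], -1]
    - [[-2.4, 0.22, 0], [0, 0, 0.59], -1]
    - [[-2.64, 0.23, 0], [0, 0, 0.66], -1]
    - [[-2.88, 0.24, 0], [0, 0, 0.74], -1]
    - [[-3.13, 0.26, 0], [0, 0, 0.82], -1]
    - [[-3.37, 0.27, 0], [0, 0, 0.91], -1]
    - [[-3.61, 0.28, 0], [0, 0, 0.99], -1]

```text
t: 12.1
eef_pos: [0.4846, -0.0761, 0.1609]
tool_rot: [-0.0, 0.733, -0.681, 0.0]
contact_force: [-1.3, -0.4, -1.5]
gripper_width: 0.154
```

```bash
python3 - <<'E'
from plan import *
from ov import *
import pickle
o=pickle.load(open('o2.pkl','rb')); w=o[26]
print('want',np.round(w,4)); rows([])
s=read_camera('scene'); t=read_camera('top')
th=np.radians(w[3]+180); lat=.003; pose=(w[0]+.135*np.cos(th)-lat*np.sin(th),w[1]+.135*np.sin(th)+lat*np.cos(th),th)
print(tobay(pose[0]+.1*np.cos(th),pose[1]+.1*np.sin(th)),np.degrees(th)-84)
overlay(s,'u1',pose,BAY,(130,290,220,400),4)
overlay(t,'u2',pose,BAY,(140,270,220,380),4.5)
for r in rows(o[27:],w): print(r)
E
```

```text
want [ 4.85000e-01 -7.62000e-02  1.60000e-01 -8.57883e+01]
start [ 4.8460e-01 -7.6100e-02  1.6090e-01 -8.5767e+01] zaxis [ 1.e-04  0.e+00 -1.e+00] t 12.1
(np.float64(-0.1376078348406477), np.float64(0.022028487255512555)) 10.211712856467273
[[-0.24, 0.05, 0.0], [0, 0, np.float64(0.09)]]
[[-0.48, 0.1, 0.0], [0, 0, np.float64(0.18)]]
[[-0.72, 0.14, 0.0], [0, 0, np.float64(0.28)]]
[[-0.96, 0.18, 0.0], [0, 0, np.float64(0.38)]]
[[-1.2, 0.22, 0.0], [0, 0, np.float64(0.49)]]
[[-1.44, 0.26, 0.0], [0, 0, np.float64(0.59)]]
[[-1.69, 0.29, 0.0], [0, 0, np.float64(0.7)]]
[[-1.93, 0.32, 0.0], [0, 0, np.float64(0.82)]]
[[-2.17, 0.35, 0.0], [0, 0, np.float64(0.93)]]
[[-2.42, 0.36, 0.0], [0, 0, np.float64(1.02)]]
[[-2.65, 0.32, 0.0], [0, 0, np.float64(1.02)]]
[[-2.89, 0.28, 0.0], [0, 0, np.float64(1.02)]]
[[-3.13, 0.23, 0.0], [0, 0, np.float64(1.02)]]
```

View pics/u1.png

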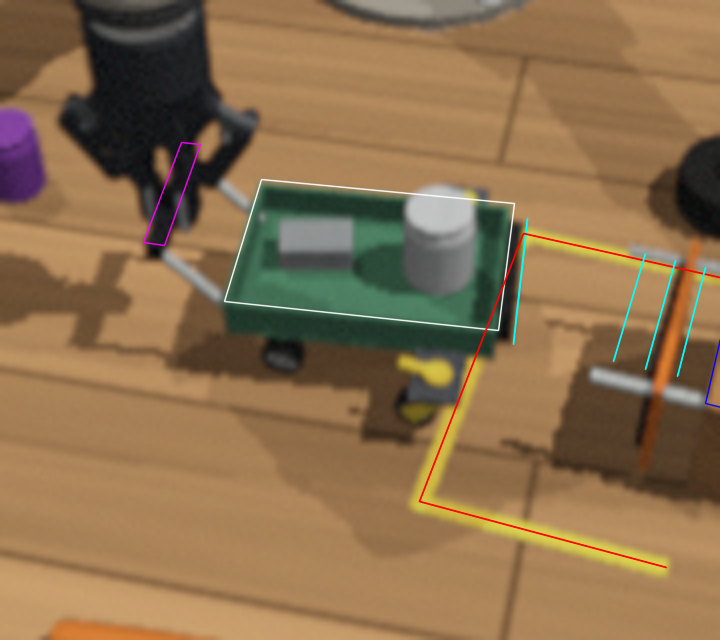

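View pics/u2.png

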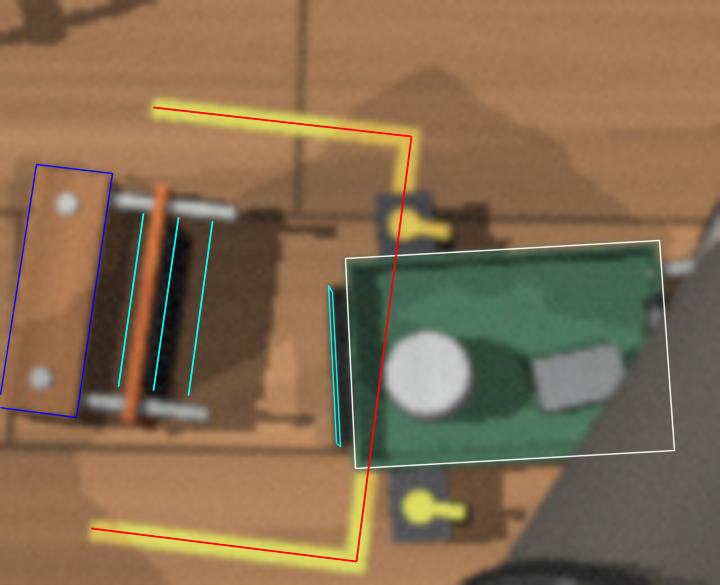

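apply_moves:
  moves:
    - [[-0.24, 0.05, 0], [0, 0, 0.09], -1]
    - [[-0.48, 0.1, 0], [0, 0, 0.18], -1]
    - [[-0.72, 0.14, 0], [0, 0, 0.28], -1]
    - [[-0.96, 0.17, 0], [0, 0, 0.38], -1]
    - [[-1.2, 0.21, 0], [0, 0, 0.49], -1]
    - [[-1.44, 0.24, 0], [0, 0, 0.59], -1]
    - [[-1.69, 0.26, 0], [0, 0, 0.7], -1]
    - [[-1.93, 0.28, 0], [0, 0, 0.82], -1]
    - [[-2.17, 0.3, 0], [0, 0, 0.93], -1]
    - [[-2.42, 0.3, 0], [0, 0, 1.02], -1]
    - [[-2.65, 0.26, 0], [0, 0, 1.02], -1]
    - [[-2.65, 0.26, 0], [0, 0, 1.02], -1]

```text
t: 13.7
eef_pos: [0.4738, -0.0101, 0.1609]
tool_rot: [0.0, -0.67, 0.742, -0.0]
contact_force: [-0.7, 0.9, -2.3]
gripper_width: 0.152
```

```bash
python3 - <<'E'
from plan import *
from ov import *
o_=get_obs(); print(o_['contact_force'],o_['torque'],o_['q'])
rows([])
s=read_camera('scene'); t=read_camera('top')
w=(*o_['eef_pos'],-96.); th=np.radians(w[3]+180); lat=.0045; pose=(w[0]+.135*np.cos(th)-lat*np.sin(th),w[1]+.135*np.sin(th)+lat*np.cos(th),th)
print(tobay(pose[0]+.1*np.cos(th),pose[1]+.1*np.sin(th)),np.degrees(th)-84)
overlay(s,'v1',pose,BAY,(130,290,240,430),4)
overlay(t,'v2',pose,BAY,(140,270,220,380),4.5)
E
```

```text
[-0.65274888  0.9428221  -2.28631363] [ 0.05931651 -0.07866158 -0.05229737] [-0.7774325   0.48684133  0.84454445  2.18853346 -0.5754859   0.6989384
 -1.207015  ]
start [ 4.7380e-01 -1.0100e-02  1.6090e-01 -9.5864e+01] zaxis [ 8.e-04  4.e-04 -1.e+00] t 13.7
(np.float64(-0.06875763523725437), np.float64(-0.00010542305935242174)) 0.0
```

View pics/v1.png

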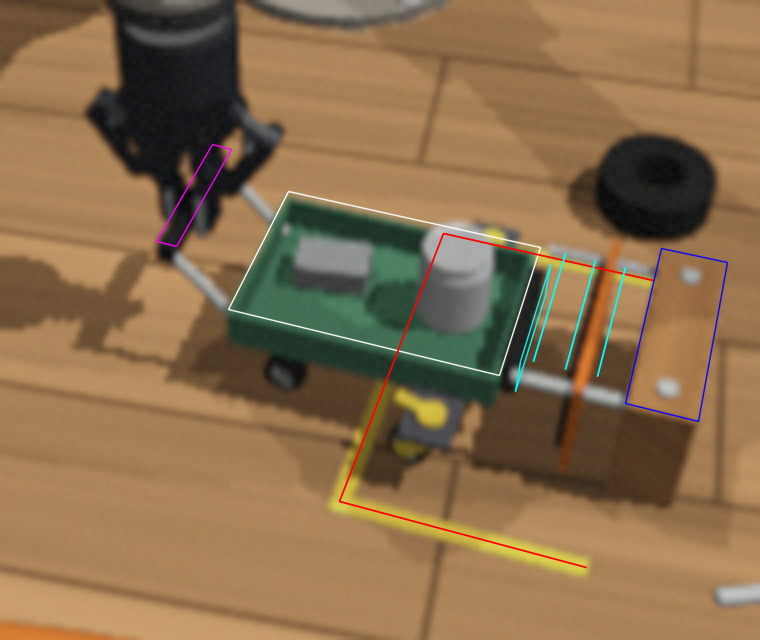

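View pics/v2.png

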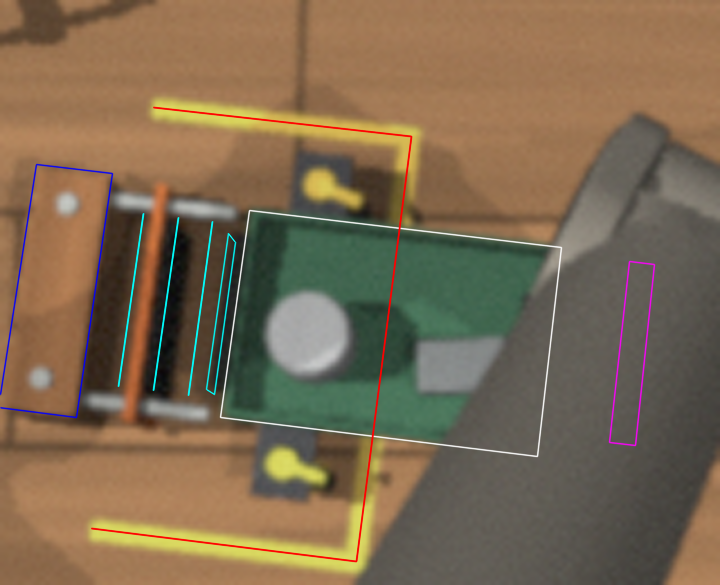

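apply_moves:
  moves:
    - [[-0.1, 0, 0.02], [0, 0, 0], -1]
    - [[-0.2, 0, 0.02], [0, 0, 0], -1]
    - [[-0.3, 0, 0.02], [0, 0, 0], -1]
    - [[-0.4, 0, 0.02], [0, 0, 0], -1]
    - [[-0.5, 0, 0.02], [0, 0, 0], -1]
    - [[-0.6, 0, 0.02], [0, 0, 0], -1]
    - [[-0.7, 0, 0.02], [0, 0, 0], -1]
    - [[-0.8, 0, 0.02], [0, 0, 0], -1]
    - [[-0.8, 0, 0.02], [0, 0, 0], -1]

```text
t: 14.92
eef_pos: [0.4756, 0.0095, 0.1605]
tool_rot: [0.0, -0.67, 0.743, 0.0]
contact_force: [1.0, 0.9, 3.0]
gripper_width: 0.149
```

```bash
python3 - <<'E'
from plan import *
from ov import *
o_=get_obs(); print(o_['contact_force'],o_['torque'])
rows([])
s=read_camera('scene'); t=read_camera('top')
w=(*o_['eef_pos'],-96.); th=np.radians(w[3]+180); lat=.0045; pose=(w[0]+.135*np.cos(th)-lat*np.sin(th),w[1]+.135*np.sin(th)+lat*np.cos(th),th)
print(tobay(pose[0]+.1*np.cos(th),pose[1]+.1*np.sin(th)),np.degrees(th)-84)
overlay(s,'w1',pose,BAY,(150,270,290,430),5)
overlay(t,'w2',pose,BAY,(140,270,220,360),5)
E
```

```text
[1.04181734 0.86997895 2.95995251] [ 0.11153888 -0.33331153 -0.13745666]
start [ 4.75600e-01  9.50000e-03  1.60500e-01 -9.58901e+01] zaxis [ 5.e-04  4.e-04 -1.e+00] t 14.925
(np.float64(-0.04914318239348364), np.float64(0.0001550020599556147)) 0.0
```

View pics/w1.png

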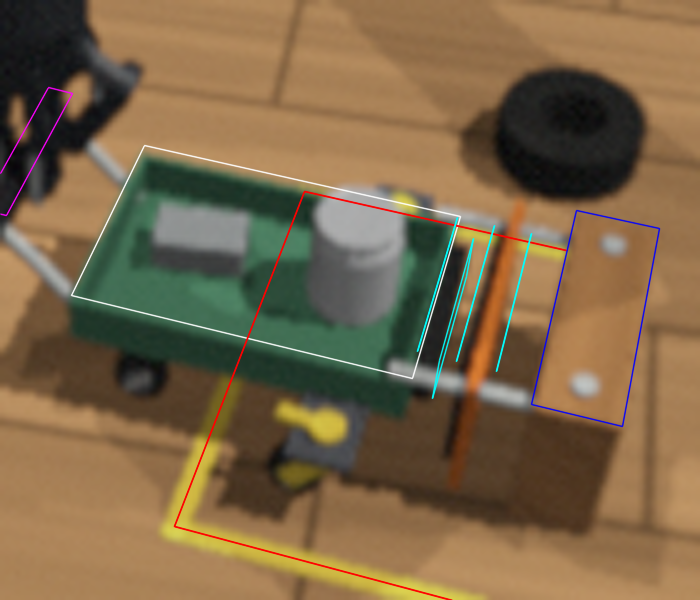

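View pics/w2.png

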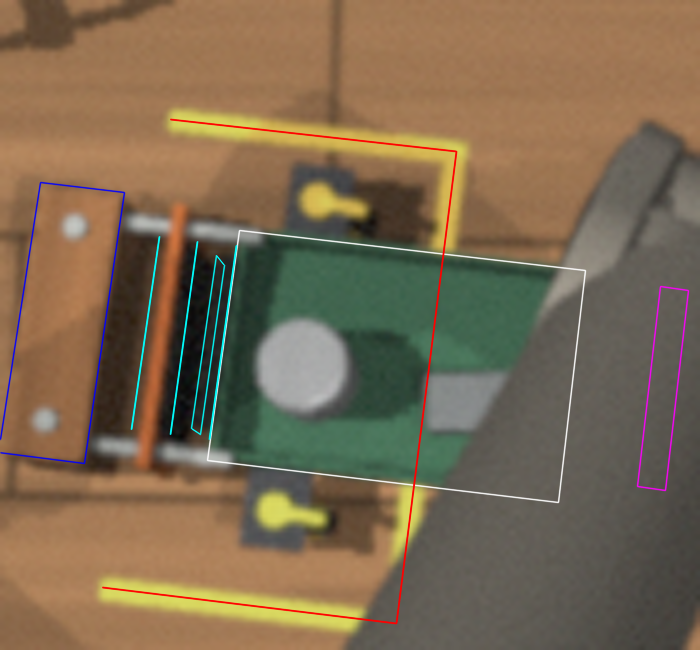

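```bash
python3 - <<'E'
from plan import *
t=read_camera('top'); s=read_camera('scene')
def tri(pt,ps):
    d1=ray(t,pt);d2=ray(s,ps);e1=np.array(t['eye']);e2=np.array(s['eye'])
    d1/=np.linalg.norm(d1);d2/=np.linalg.norm(d2)
    k=np.linalg.lstsq(np.c_[d1,-d2],e2-e1,rcond=None)[0]; a=e1+k[0]*d1;b=e2+k[1]*d2
    return (a+b)/2,np.linalg.norm(a-b)
for n,a,b in [('rod+x end',(186.9,271.9),(222.5,367.5)),('rod+x wall',(140+222/5-.5,220+128/5-.5),(150+402/5-.5,290+535/5-.5)),('tin',(140+365/5-.5,220+302/5-.5),(150+222/5-.5,290+357/5-.5))]:
    p,e=tri(a,b); print(n,p,e,tobay(p[0],p[1]))
overlayed=None
import cv2
im=t['color'][165:250,235:300,::-1]; cv2.imwrite('pics/x1.png',cv2.resize(im,None,fx=8,fy=7,interpolation=cv2.INTER_CUBIC))
im=s['color'][180:260,340:410,::-1]; cv2.imwrite('pics/x2.png',cv2.resize(im,None,fx=8,fy=7,interpolation=cv2.INTER_CUBIC))
E
```

```text
rod+x end [0.55015789 0.21540547 0.07821259] 0.000327993645739197 (np.float64(-0.0715337998765516), np.float64(-0.056947175455351384))
rod+x wall [0.55745713 0.28683412 0.0760943 ] 0.0029313500087940043 (np.float64(0.0002665397165234765), np.float64(-0.056740096228210954))
tin [0.48080554 0.18846599 0.1054759 ] 0.0019608572389191387 (np.float64(-0.1055749922939211), np.float64(0.009209313670527726))
```

View pics/x1.png

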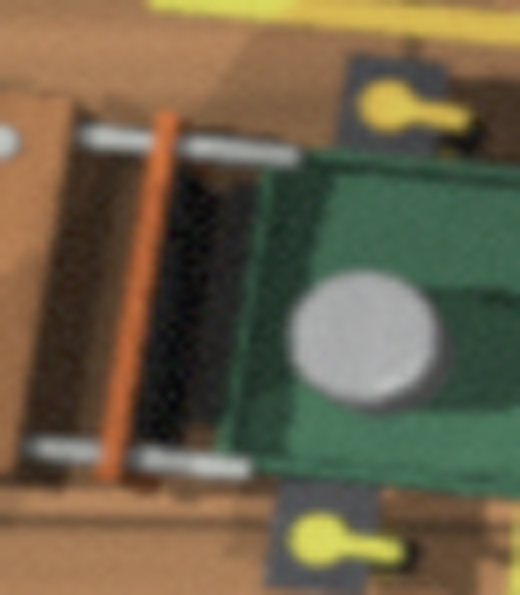

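View pics/x2.png

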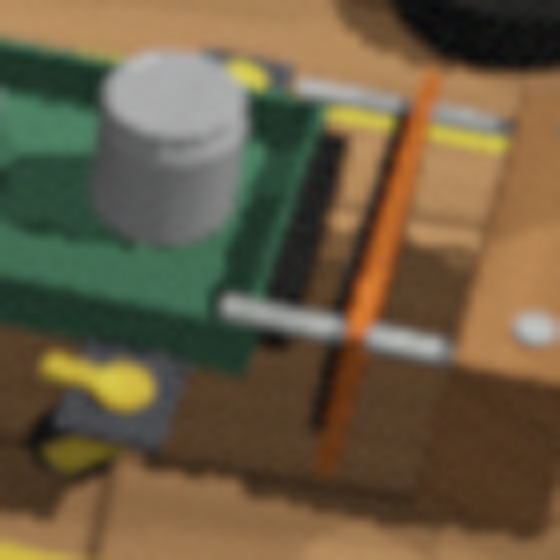

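apply_moves:
  moves:
    - [[-0.04, 0, -0.01], [0, 0, 0], -1]
    - [[-0.08, 0, -0.01], [0, 0, 0], -1]
    - [[-0.12, 0, -0.01], [0, 0, 0], -1]
    - [[-0.16, 0, -0.01], [0, 0, 0], -1]
    - [[-0.2, 0, -0.01], [0, 0, 0], -1]
    - [[-0.24, 0, -0.01], [0, 0, 0], -1]
    - [[-0.28, 0, -0.01], [0, 0, 0], -1]
    - [[-0.32, 0, -0.01], [0, 0, 0], -1]

```text
t: 16.12
eef_pos: [0.4762, 0.017, 0.1606]
tool_rot: [-0.0, -0.67, 0.743, -0.0]
contact_force: [2.4, -1.8, 1.5]
gripper_width: 0.148
```

apply_moves:
  moves:
    - [[-0.02, 0, 0], [0, 0, 0], -1]
    - [[-0.04, 0, 0], [0, 0, 0], -1]
    - [[-0.06, 0, 0], [0, 0, 0], -1]
    - [[-0.08, 0, 0], [0, 0, 0], -1]

```text
t: 16.62
eef_pos: [0.4764, 0.0189, 0.1606]
tool_rot: [0.0, -0.67, 0.743, -0.0]
contact_force: [1.8, -0.9, 1.9]
gripper_width: 0.15
```

apply_moves:
  moves:
    - [[-0.02, 0, 0], [0, 0, 0], -1]
    - [[-0.04, 0, 0], [0, 0, 0], -1]
    - [[-0.06, 0, 0], [0, 0, 0], -1]
    - [[-0.08, 0, 0], [0, 0, 0], -1]

```text
t: 17.12
eef_pos: [0.4766, 0.0208, 0.1607]
tool_rot: [-0.0, -0.67, 0.743, -0.0]
contact_force: [2.0, -2.8, 2.2]
gripper_width: 0.15
```

apply_moves:
  moves:
    - [[-0.02, 0, 0], [0, 0, 0], -1]
    - [[-0.04, 0, 0], [0, 0, 0], -1]

```text
t: 17.38
eef_pos: [0.4766, 0.0209, 0.1607]
tool_rot: [-0.0, -0.669, 0.743, -0.001]
contact_force: [1.2, -5.3, 2.3]
gripper_width: 0.147
```

apply_moves:
  moves:
    - [[-0.02, 0, 0], [0, 0, 0], -1]
    - [[-0.04, 0, 0], [0, 0, 0], -1]
    - [[-0.04, 0, 0], [0, 0, 0], -1]

```text
t: 17.75
eef_pos: [0.4766, 0.0211, 0.1607]
tool_rot: [-0.001, -0.669, 0.743, -0.001]
contact_force: [2.5, -8.2, 1.3]
gripper_width: 0.152
```

apply_moves:
  moves:
    - [[-0.02, 0, 0], [0, 0, 0], -1]
    - [[-0.02, 0, 0], [0, 0, 0], -1]
    - [[-0.02, 0, 0], [0, 0, 0], -1]
    - [[-0.02, 0, 0], [0, 0, 0], -1]
    - [[-0.02, 0, 0], [0, 0, 0], -1]
    - [[-0.02, 0, 0], [0, 0, 0], -1]

```text
t: 18.5
eef_pos: [0.4766, 0.0211, 0.1607]
tool_rot: [-0.001, -0.669, 0.743, -0.001]
contact_force: [2.6, -9.1, 2.0]
gripper_width: 0.154
```

```bash
python3 - <<'E'
from plan import *
from ov import *
o_=get_obs(); print(o_['contact_force'],o_['torque'])
rows([])
s=read_camera('scene'); t=read_camera('top')
w=(*o_['eef_pos'],-96.); th=np.radians(w[3]+180); lat=.0045; pose=(w[0]+.135*np.cos(th)-lat*np.sin(th),w[1]+.135*np.sin(th)+lat*np.cos(th),th)
print(tobay(pose[0]+.1*np.cos(th),pose[1]+.1*np.sin(th)))
overlay(s,'y1',pose,BAY,(150,270,290,430),5)
overlay(t,'y2',pose,BAY,(140,270,220,360),5)
E
```

```text
[ 2.57643504 -9.13792552  1.97205191] [-1.92902219 -0.44540242 -0.09022889]
start [ 4.76600e-01  2.11000e-02  1.60700e-01 -9.60169e+01] zaxis [ 5.0e-04 -2.9e-03 -1.0e+00] t 18.5
(np.float64(-0.03745677742971288), np.float64(0.0003724773732026788))
```

View pics/y1.png

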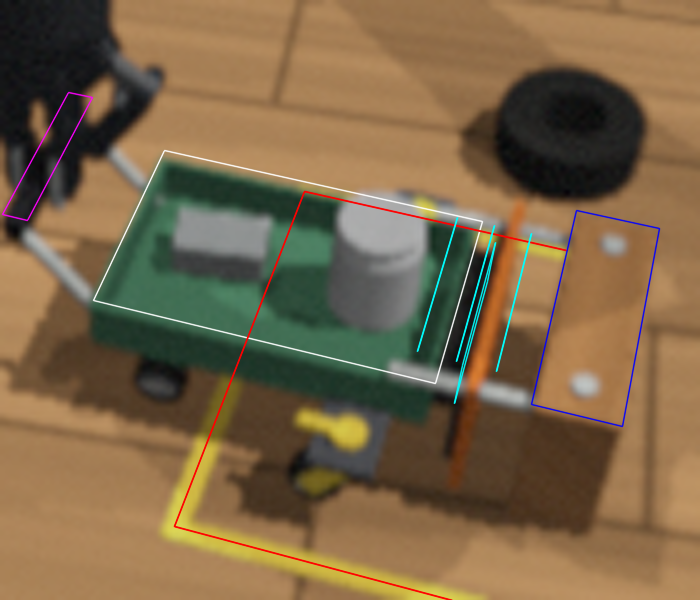

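View pics/y2.png

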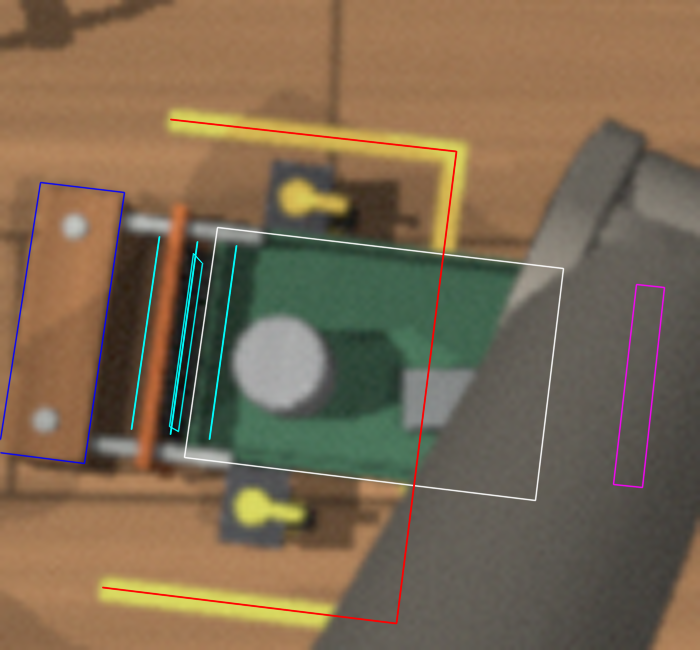

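apply_moves:
  moves:
    - [[0.03, 0, 0], [0, 0, 0], -1]
    - [[0.06, 0, 0], [0, 0, 0], -1]
    - [[0.08, 0, 0], [0, 0, 0], -1]
    - [[0.08, 0, 0], [0, 0, 0], -1]

```text
t: 19.1
eef_pos: [0.4766, 0.0209, 0.1607]
tool_rot: [-0.0, -0.67, 0.743, -0.0]
contact_force: [2.6, -5.8, 1.9]
gripper_width: 0.15
```

```bash
python3 - <<'E'
from plan import *
from ov import *
o_=get_obs(); print(o_['contact_force'],o_['torque'])
t=read_camera('top')
c,s=np.cos(np.radians(83.99)),np.sin(np.radians(83.99))
P=[]
for u,v in [(297,198),(252,506)]:
    p=atz(t,(140+v/5-.5,220+u/5-.5),.055)[:2]-[.500,.293]; P.append((p@[c,s],p@[-s,c]))
P=np.array(P); print(P, P.mean(0), np.degrees(np.arctan2(*(P[1]-P[0])))) 
E
```

```text
[ 2.61459402 -5.83454697  1.90930219] [-1.02332586 -0.50338097 -0.16477847]
[[-0.08404759 -0.08471409]
 [-0.08278673  0.0786592 ]] [-0.08341716 -0.00302745] 0.4421807180449959
```

apply_moves:
  moves:
    - [[0.04, 0, 0], [0, 0, 0], -1]
    - [[0.06, 0, 0], [0, 0, 0], -1]
    - [[0.06, 0, 0], [0, 0, 0], -1]

```text
t: 19.52
eef_pos: [0.4766, 0.0206, 0.1606]
tool_rot: [0.0, -0.67, 0.742, 0.0]
contact_force: [2.6, 1.2, 0.9]
gripper_width: 0.151
```

Force relieved (bias about +0.9 N). Opening narrowly, then rising.

apply_moves:
  moves:
    - [[0, 0, 0], [0, 0, 0], -0.6]
    - [[0, 0, 0], [0, 0, 0], -0.4]
    - [[0, 0, 0], [0, 0, 0], -0.2]
    - [[0, 0, 0], [0, 0, 0], -0.15]
    - [[0, 0, 0], [0, 0, 0], -0.15]
    - [[0, 0, 0], [0, 0, 0], -0.15]

```text
t: 20.27
eef_pos: [0.4764, 0.0199, 0.1606]
tool_rot: [-0.0, -0.67, 0.743, 0.0]
contact_force: [1.4, -0.8, 0.0]
gripper_width: 0.425
```

```bash
python3 - <<'E'
from plan import *
from ov import *
o_=get_obs(); print(o_['contact_force'],o_['torque'])
s=read_camera('scene')
overlay(s,'z1',None,None,(130,270,260,410),5)
E
```

```text
[ 1.35525873 -0.75088918  0.00647357] [-0.0096753  -0.04648464 -0.05167187]
```

View pics/z1.png

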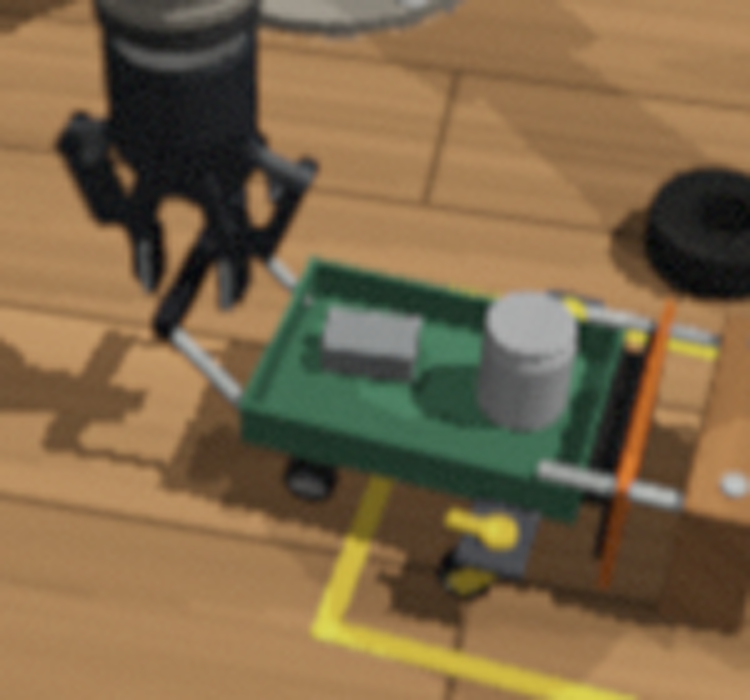

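apply_moves:
  moves:
    - [[0, 0, -0.5], [0, 0, 0], -0.15]
    - [[0, 0, -1], [0, 0, 0], -0.15]
    - [[0, 0, -2], [0, 0, 0], -0.15]
    - [[0, 0, -3.5], [0, 0, 0], -0.15]
    - [[0, 0, -5], [0, 0, 0], -0.15]
    - [[0, 0, -5], [0, 0, 0], -0.15]
    - [[3, 0, -5], [0, 0, 0], -0.15]
    - [[6, 0, -5], [0, 0, 0], -0.15]
    - [[9, 0, -5], [0, 0, 0], -0.15]
    - [[9, 0, -5], [0, 0, 0], -0.15]

```text
t: 21.58
eef_pos: [0.4519, -0.2068, 0.2856]
tool_rot: [-0.0, -0.668, 0.744, -0.0]
contact_force: [-0.1, 1.3, -0.1]
gripper_width: 0.428
```

```bash
python3 - <<'E'
from plan import *
from ov import *
s=read_camera('scene');t=read_camera('top')
print(fitcaddy([t],[.487,.157,1.466]))
pose=(.4871,.1545,np.radians(84))
overlay(s,'zz1',pose,BAY,(150,270,290,430),5)
overlay(t,'zz2',pose,BAY,(140,270,220,370),5)
E
```

```text
(array([0.54164613, 0.14186665, 1.28365749]), np.float64(1827.7529411764708), [np.float64(1481.0)])
```

View pics/zz1.png

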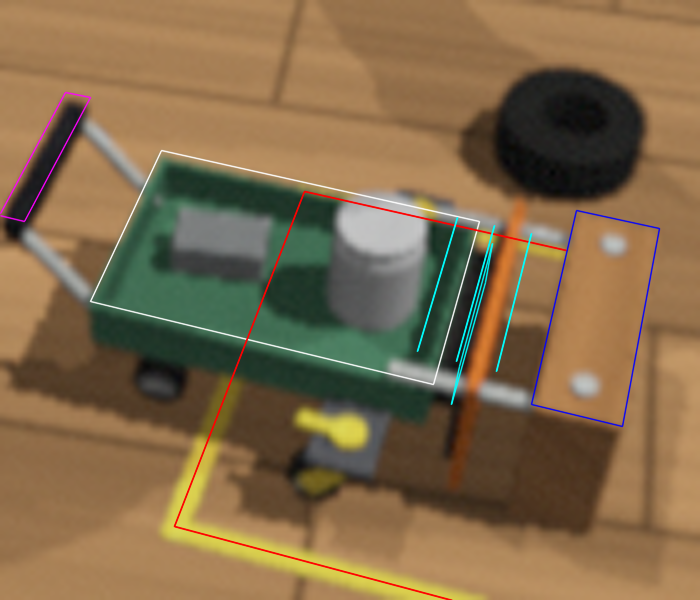

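View pics/zz2.png

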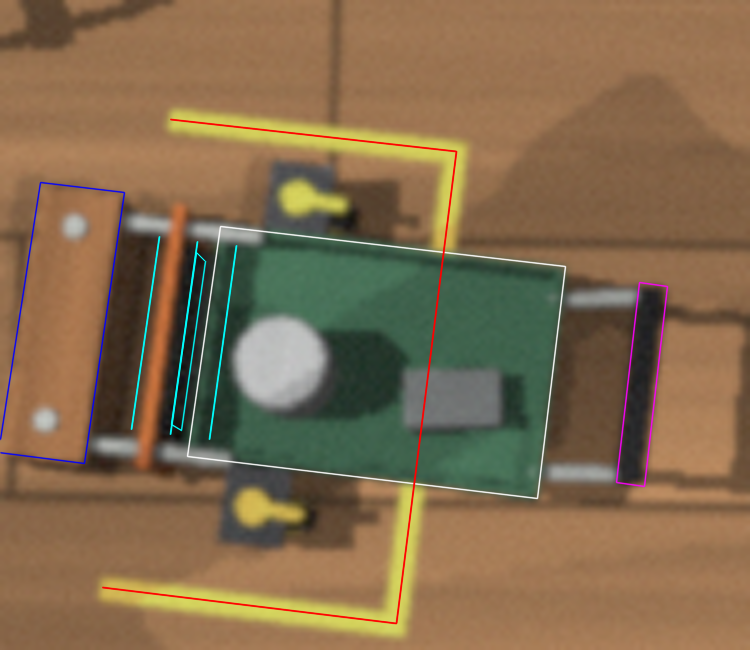

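```bash
python3 - <<'E'
from station import *
o=get_obs(); print(o['t'],o['joint_vel'])
print(hand_in())
E
```

```text
21.675 [-0.072964   -0.00739196 -0.03838558  0.01350814 -0.00775042  0.01066519
 -0.06385377]
the job is handed in; nothing more can be done
None
```

I parked the caddy against the stop plate and let it go, and handed the job in at about 21.7 s of the 56 s. No verdict comes back, so the figures below are my own measurements.

**What I did:**
- I pinched the push bar from above and rolled the caddy forward on a gentle S-curve. Both castors were trailing with the nose still roughly 70–80 mm short of the front line, checked in the pictures.
- I steered it into the bay and crept forward until it touched the plate.
- I pressed at about 8–9 N (wrist reading) for about 0.9 s. The highest reading at any point was 9.1 N.
- I eased the push off, opened the gripper narrowly, rose straight up and backed away.

**Last checks:**
- The nose stands about 38 mm before the end wall, touching or nearly touching the plate.
- It was 0 to 3 mm off the bay's middle line, and square within about half a degree. Those figures were taken just before letting go. The picture after release agrees.
- Both castor tails point backwards within about 10 degrees.
- The tin is upright, the block is aboard, and the gripper is clear with no contact force.

**What disagreed:**
- The two cameras differ by 2–4 mm on where the caddy sits across the bay, well inside the 12 mm allowed.
- The final automatic outline fit on the green colour failed (large error), so I relied on the projected overlays and the castor pivots instead.
- I did not measure the bystanders' positions again. The arm did not come near them.

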